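Shut the tip box and stack the sample kit on its lid

ROBOT

A 7-joint arm with a two-finger parallel gripper is mounted at the origin on a cart in front of the work surface, level with it; the furniture and walls round the work are solid. World frame = base frame: x ahead of the robot, y to its left, z up, the work surface at z = 0. Lengths are in mm, angles in rad, forces in N, time in s.
With the tool pointing down it reaches from about 425 to 950 mm from the base axis. Payload 4.7 kg.
Tool frame: the origin (TCP) lies at the very end of the fingers, on their centre line; the grasp point (between the pads) lies 19 mm behind it; z points along the fingers, x is the direction in which the jaws open and shut, and the axes are right-handed (so a half turn about z gives the same grasp; the last joint's range is limited). The gripper opens to 87 mm and grips with 3 to 60 N. Pads are 19 mm wide; open, the fingers measure 117 mm over their backs; the gripper's body (75 mm by 190 mm) begins 51 mm behind the grasp point.
Start: joints at [-1.379, 0.469, -0.049, 1.532, 0.024, 1.141, -0.082], TCP at [147.788, 658.641, 222.573] pointing down, gripper open.
Joint ranges: [-2.59, 2.59], [-0.33, 1.99], [-1.39, 1.29], [0.1, 2.45], [-1.04, 4.18], [0.21, 1.99], [-2.66, 2.66]. Speed limits (rad/s): [2.57, 2.57, 3.14, 3.14, 3.14, 3.14, 3.14].

INTERFACE

Orientations are given as [roll, pitch, yaw] about the fixed x, y, z axes, in that order (R = Rz(yaw) Ry(pitch) Rx(roll)).
In Python, from station import get_obs, grab_frame, sign_off gives the robot as it stands. The module is installed in compiled form; this text tells all that it offers.
- The arm moves only by the tool drive_tool, never from a script. Its argument "increments" is a list of rows, each a list of 3 entries, a list of its own where there are three numbers: the shift along the tool's x, y, z in m, then the turn, a rotation vector about the tool's x, y, z in rad, then the closure, from 0 (fully open) to 1 (shut). In form: [[[tx, ty, tz], [wx, wy, wz], jaw], ...]. A call has 1 to 20 rows; each row shifts and turns the commanded pose from where the row before left it, along the tool's axes as they then stand; what a row does not reach is not made up. A row lasts 1/12 s, in which the tool goes at most 41.7 mm and 7.16 degrees, less where a joint would pass 70% of its speed; a pose out of reach is approached as far as the arm can. A call with a gripper value outside its range is refused whole. The fingers move at their own pace and stop on an object; "grip_force" is the grip in N (left out, the last holds). Time passes only in rows, so rows that do not move let the fingers close. It gives the time, the measured TCP pose, the force and the opening at its end, in the units of the state.
- get_obs(): the state, without advancing time (a new reading comes with each control period).
- grab_frame(name): name is "side" or "top"; returns a dict with "pixels" (400x640x3 uint8, red, green, blue), "range_z" (400x640 float32, mm along the optical axis (not along the pixel's ray), 0 where there is no reading), "fx", "fy", "cx", "cy" (pixels), "extrinsics" (4x4, takes a point from camera to world coordinates). Camera axes: x right, y up, looking along -z (the intrinsics and any distortion apply to the point x, -y, -z); pixel columns grow to the right and rows downward; lengths in mm; the calibration is good to about 2 mm. A picture is of the moment at which its call begins.
- sign_off(): hands the job in, once; it reports no verdict.
The state is a dict: "time_s": time; "qpos": joint angles; "qd": joint speeds; "tau": joint torques, N m; "tcp_pos": TCP position; "orientation": TCP orientation; "ft_force": force on the tool from outside, world axes, zero at the start; "wrist_torque": the same for the moment, N m; "finger_gap": finger opening in mm.
Only numpy, scipy, OpenCV 4.12 (cv2) and the standard library are available. Lean on these libraries where they do the work, as an engineer would, in place of code of your own. Each camera call takes 0.05 s, during which the arm holds its last target.

TASK

The session is over and the kit has to stand on one small footprint, ready to be carried off. Shut the lid of the pipette tip box so that the clean tips are covered, then build a stack on that lid, one thing at a time and the larger first: the flat black probe box with the clear lid, centred and square with the tip box, and on the probe box the small culture dish (the 36 mm one), centred so that nothing overhangs. Keep the dish level, set both down without dropping them, and do not shift the tip box or the other things on the bench.

Things in the scene. Friction and masses are not known exactly. Their poses are not given: they have to be found in the camera images.
- tip_box_lid (a joint): Hinge of the tip box's clear lid, rad: 0 is shut, it grows as the lid opens, 1.92 is fully open; it starts between 1.2 and 1.6. The lid does not spring or fall: friction (0.03 N m) holds it at any angle, so it has to be pushed all the way down, by its outer face. The hinge runs along the tip box's y axis, at x = +40 mm from the box's middle, 39 mm above the bench.
- tip_box_top (a point): Pipette tip box: a white-walled box full of yellow tips with a clear hinged lid, 82 (x) by 118 (y) by 62 mm high when shut, about 0.4 kg, loose on the bench. This point is fixed to the box, in the middle of the top face that the shut lid will have, 62 mm above the bench (in empty air while the lid is open). x points from the front edge to the hinge side, z up. The flat lid of 78 by 118 mm is the base of the stack.
- lid_edge (a point): Middle of the lid's free edge (outer top edge, opposite the hinge). It moves with the lid: 80 mm from the hinge line measured along the lid's flat plate, whose outer face stands 23 mm off the hinge line. With the lid shut it lies 40 mm in front (-x) of tip_box_top, at the same height; with the lid upright it is about 118 mm above the bench. Its z axis is the outward normal of the lid's plate, its x axis points along the plate towards the hinge.
- probe_box_center (a point): Probe box: flat square black box with a clear lid (white label inside, greyish from above) that stays shut, 58 (x) by 54 (y) by 14 mm high, about 60 g, loose on the bench; x and y lie along its sides. The point is its centre, 7 mm above its underside.
- small_dish_center (a point): Small round culture dish, clear with a pinkish bottom, its lid fixed: 36 mm across, 14 mm high, 30 g, loose on the bench. The point is its centre, 7 mm above its underside; z is its axis.
- large_dish_center (a point): Large clear culture dish, 55 mm across, 14 mm high, centre; a bystander, leave it.
- marker_center (a point): Black and white marker pen lying down, 132 mm long (x), 13 mm thick, its middle; a bystander, leave it.
- timer_center (a point): White lab timer, 70 (x) by 62 (y) by 18 mm, its centre; a bystander, leave it.
- slide_case_center (a point): Green slide case, 44 (x) by 98 (y) by 42 mm, its centre; a bystander, leave it.
- rack_corner (a point): Front right top corner of the instrument rack left of the work, fixed, 0.18 m high; from here it runs 0.44 m to the left (+y) and back to the wall (+x), with a meter on it that reaches about 0.3 m above the bench. Two black plugs stick some 6 cm out of its front near y = -0.08 m. Keep arm and gripper clear of it.
Not all that is in view belongs to the job. What is shaped like the part that bears probe_box_center but pink or red is not meant.

How it is judged:
By the outcome, as a careful person would: the job done as asked, in the order asked, and still so for the second after the job is handed in, with the robot touching nothing.
It also fails if it takes over 72 s, if anything falls off the work surface, if the arm or the gripper's body presses on something with over 40 N, if the wrist force passes 120 N, or if a joint passes its speed limit or range.

## Working session

There is one attempt and no reset: what is moved stays moved. The work goes in short steps, Python scripts to look and compute and a tool call to move; the robot and the scene stay as the last step left them, time stands still between calls to the robot, and variables do not carry over. Pictures are saved under pics/ and viewed, and the job is handed in when it is done.

Besides the shell and the picture viewer there is one more tool, called after "Call:" as name(argument=value, ...) on one line, values as JSON. drive_tool: Moves the arm, as the interface text tells. Its arguments: {"type":"object","properties":{"increments":{"type":"array"},"grip_force":{"type":"number"}},"required":["increments"]}

```bash
mkdir -p pics; cat > h.py <<'E'
import numpy as np, cv2
from station import get_obs, grab_frame
def save(n,im): cv2.imwrite('pics/'+n+'.png',cv2.cvtColor(im,cv2.COLOR_RGB2BGR))
def cloud(f):
    z=f['range_z'].astype(float); v,u=np.mgrid[0:400,0:640]
    p=np.stack([(u-f['cx'])/f['fx']*z,-(v-f['cy'])/f['fy']*z,-z,np.ones_like(z)],-1)
    w=p@np.array(f['extrinsics']).T
    w=w[...,:3]; w[z<=0]=np.nan; return w
def ray(f,u,v,h):
    E=np.array(f['extrinsics']); d=E[:3,:3]@np.array([(u-f['cx'])/f['fx'],-(v-f['cy'])/f['fy'],-1]); o=E[:3,3]
    return o+d*(h-o[2])/d[2]
E
python3 - <<'E'
from h import *
import pickle
o=get_obs(); print(o)
for n in('top','side'):
    f=grab_frame(n); pickle.dump(f,open(n+'0.pkl','wb')); save(n+'0',f['pixels'])
    print(n,{k:f[k] for k in f if k not in('pixels','range_z')})
E
```

```text
{'time_s': 0.0, 'qpos': array([-1.37888717,  0.46945289, -0.04859908,  1.5337325 ,  0.02404915,
        1.14096933, -0.08231615]), 'qd': array([-2.54698252e-04, -1.90269522e-04, -1.83257477e-03, -8.32655321e-04,
       -1.45455060e-06,  2.47275161e-03, -1.14416928e-03]), 'tau': array([ 8.47513493e-04, -5.07988679e+01, -8.07223935e-02, -2.36160082e+01,
       -6.15547271e-02,  3.79084353e-02,  1.50612786e-04]), 'tcp_pos': array([147.67740973, 658.01787689, 221.47537047]), 'orientation': array([3.14156773e+00, 1.97892377e-03, 1.34998593e+00]), 'ft_force': array([-0.44411581, -0.36267703, -1.27783911]), 'wrist_torque': array([-0.01603072,  0.0429695 ,  0.00379728]), 'finger_gap': 86.87103058610657}
top {'fx': 405.51498999906534, 'fy': 405.51498999906534, 'cx': 321.4819141588209, 'cy': 201.79511298923103, 'extrinsics': array([[ 7.55994812e-04,  9.83263555e-01, -1.82187292e-01,
         3.83667353e+02],
       [-9.99705907e-01, -3.67291361e-03, -2.39710164e-02,
        -2.84491992e+02],
       [-2.42389850e-02,  1.82151834e-01,  9.82971607e-01,
         1.17801599e+03],
       [ 0.00000000e+00,  0.00000000e+00,  0.00000000e+00,
         1.00000000e+00]])}
side {'fx': 431.1080286744982, 'fy': 431.1080286744982, 'cx': 318.24659933967035, 'cy': 194.95471239479278, 'extrinsics': array([[ 9.65235003e-01,  1.69125334e-01, -1.99293779e-01,
         3.22605588e+02],
       [-2.61358186e-01,  6.35116723e-01, -7.26855313e-01,
        -1.18585066e+03],
       [ 3.64516423e-03,  7.53673251e-01,  6.57239183e-01,
         9.78209923e+02],
       [ 0.00000000e+00,  0.00000000e+00,  0.00000000e+00,
         1.00000000e+00]])}
```

View pics/top0.png

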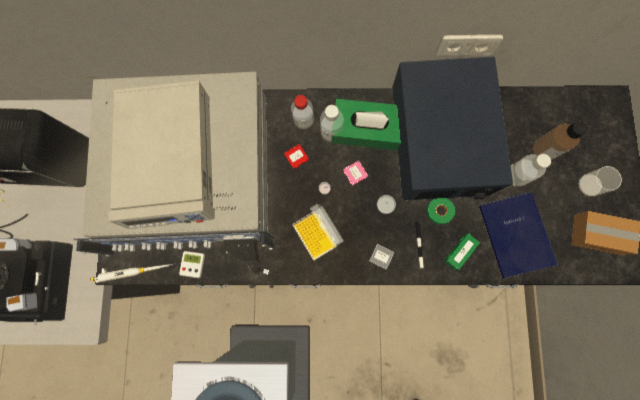

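View pics/side0.png

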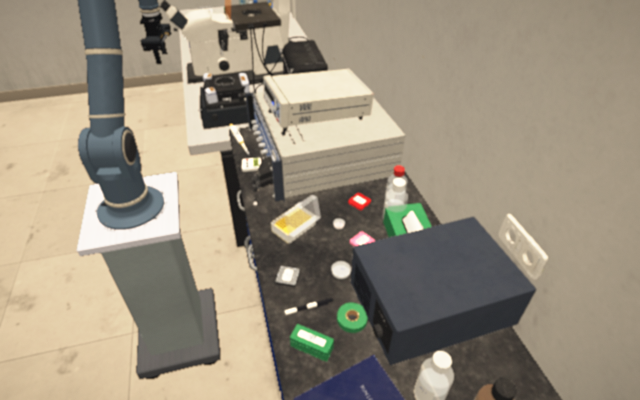

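```bash
python3 - <<'E'
from h import *
import pickle
f=pickle.load(open('top0.pkl','rb')); g=pickle.load(open('side0.pkl','rb'))
save('topc',cv2.resize(f['pixels'][130:290,260:440],None,fx=4,fy=4,interpolation=cv2.INTER_CUBIC)[:600])
save('sidec',cv2.resize(g['pixels'][170:300,240:400],None,fx=4.5,fy=4.5,interpolation=cv2.INTER_CUBIC))
for nm,f,pts in(('top',f,[(382,257),(324,187),(386,204),(318,238),(325,255),(420,245),(265,271),(462,250),(270,236)]),('side',g,[(288,275),(339,224),(341,270),(300,222)])):
    w=cloud(f)
    for u,v in pts: print(nm,u,v,np.round(w[v,u],1))
E
```

```text
top 382 257 [ 439.3 -427.7   16.9]
top 324 187 [ 643.7 -263.5   13.6]
top 386 204 [ 592.2 -443.7   13.8]
top 318 238 [ 492.6 -246.5   25.2]
top 325 255 [ 446.1 -266.    -3.2]
top 420 245 [ 473.8 -538.2    7.2]
top 265 271 [400.3 -94.2   4.2]
top 462 250 [ 457.3 -646.1   40.4]
top 270 236 [ 494.5 -115.5   65.4]
side 288 275 [ 443.5 -429.1   16.2]
side 339 224 [ 642.1 -270.5   13.3]
side 341 270 [ 592.2 -450.2   15.8]
side 300 222 [ 511.4 -294.3   78.3]
```

View pics/topc.png

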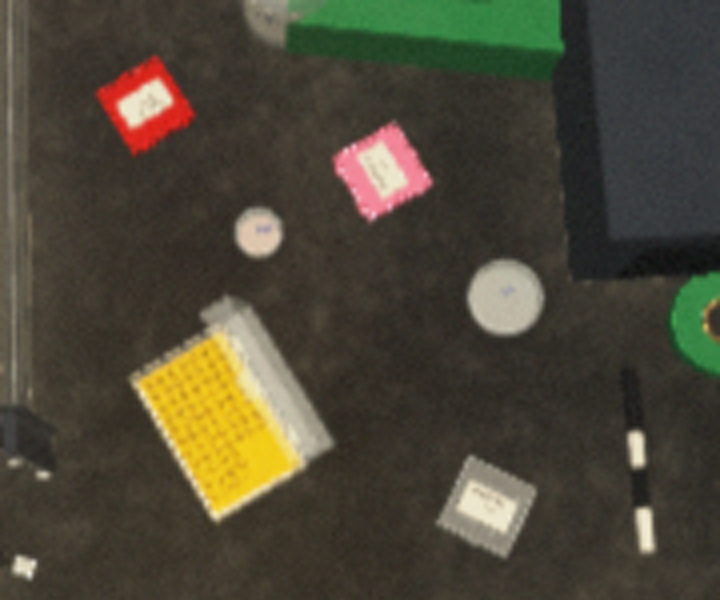

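View pics/sidec.png

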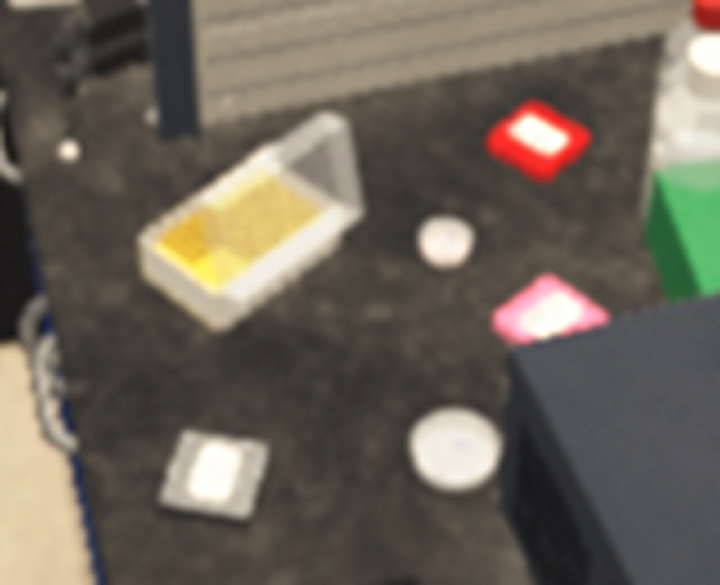

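```bash
cat > m.py <<'E'
from h import *
def seg(f,box,thr=None,show=None,cond=None):
    u0,v0,u1,v1=box; im=f['pixels'][v0:v1,u0:u1].astype(int)
    s=4; big=cv2.resize(f['pixels'][v0:v1,u0:u1],None,fx=s,fy=s,interpolation=cv2.INTER_LINEAR).astype(int)
    m=cond(big).astype(np.uint8)
    m=cv2.morphologyEx(m,cv2.MORPH_CLOSE,np.ones((9,9)))
    n,l,st,c=cv2.connectedComponentsWithStats(m)
    k=1+np.argmax(st[1:,4]); m=(l==k).astype(np.uint8)
    cs,_=cv2.findContours(m,cv2.RETR_EXTERNAL,cv2.CHAIN_APPROX_NONE)
    c=max(cs,key=len)[:,0].astype(float)
    if show:
        b=big.astype(np.uint8).copy(); cv2.drawContours(b,[c.astype(np.int32)[:,None]],-1,(0,255,255),1); save(show,b)
    return (c+.5)/s-.5+[u0,v0]
def world(f,c,h): return np.array([ray(f,u,v,h)[:2] for u,v in c],np.float32)
E
python3 - <<'E'
from m import *
import pickle
f=pickle.load(open('top0.pkl','rb')); g=pickle.load(open('side0.pkl','rb'))
br=lambda b:b.sum(-1)>270
c=seg(f,(366,242,398,272),show='pb',cond=lambda b:b.sum(-1)>240); r=cv2.minAreaRect(world(f,c,13)); print('probe top',r)
c=seg(g,(272,262,304,290),show='pbs',cond=lambda b:b.sum(-1)>240); r=cv2.minAreaRect(world(g,c,10)); print('probe side',r)
c=seg(f,(314,176,334,198),show='sd',cond=br); print('dish top',cv2.minEnclosingCircle(world(f,c,13)),cv2.fitEllipse(world(f,c,12)))
c=seg(g,(328,214,350,234),show='sds',cond=br); print('dish side',cv2.minEnclosingCircle(world(g,c,10)),cv2.fitEllipse(world(g,c,10)))
ye=lambda b:(b[...,0]-b[...,2]>80)
c=seg(f,(285,200,350,265),show='tb',cond=ye)
for h in(39,50): print('yellow',h,cv2.minAreaRect(world(f,c,h)))
w=cloud(f)
for n,(u,v) in dict(yc=(314,238),rim=(293,224)).items(): print(n,w[v,u])
# lid point heights in both
for nm,f in(('top',f),('side',g)):
    w=cloud(f)
    sel=(w[...,2]>60)&(w[...,0]>400)&(w[...,0]<620)&(w[...,1]>-420)&(w[...,1]<-180)
    print(nm,sel.sum(), np.round(w[sel][:],0)[::max(1,sel.sum()//15)].tolist())
E
cd pics; python3 -c "
import cv2,numpy as np
L=[cv2.resize(cv2.imread(n+'.png'),(260,260)) for n in('pb','pbs','sd','sds','tb')]+[np.zeros((260,260,3),np.uint8)]
cv2.imwrite('mont.png',np.vstack([np.hstack(L[:3]),np.hstack(L[3:])]))"
```

```text
probe top ((441.353759765625, -426.3384704589844), (57.77083969116211, 58.585636138916016), 63.64095687866211)
probe side ((445.359375, -429.8400573730469), (78.45925903320312, 77.98656463623047), 63.75635528564453)
dish top ((641.9741821289062, -263.7422180175781), 19.540132522583008) ((642.2035522460938, -264.10791015625), (36.02184295654297, 38.396522521972656), 94.64825439453125)
dish side ((643.1344604492188, -264.4050598144531), 28.07798957824707) ((642.9699096679688, -263.85552978515625), (42.23500061035156, 56.35154724121094), 160.9198455810547)
yellow 39 ((499.1587829589844, -236.02474975585938), (112.88906860351562, 71.71456146240234), 30.892791748046875)
yellow 50 ((498.0433654785156, -236.4927978515625), (111.79882049560547, 71.02196502685547), 30.89278221130371)
yc [ 492.16828813 -235.35612608   29.86958345]
rim [ 532.60176594 -174.91811191   27.29228994]
top 535 [[574.0, -241.0, 118.0], [574.0, -259.0, 70.0], [558.0, -249.0, 117.0], [550.0, -239.0, 117.0], [544.0, -263.0, 121.0], [537.0, -252.0, 118.0], [533.0, -276.0, 108.0], [524.0, -265.0, 116.0], [522.0, -286.0, 88.0], [510.0, -265.0, 119.0], [505.0, -281.0, 119.0], [497.0, -268.0, 115.0], [492.0, -291.0, 118.0], [484.0, -278.0, 115.0], [478.0, -302.0, 121.0], [473.0, -302.0, 85.0]]
side 791 [[562.0, -230.0, 118.0], [547.0, -252.0, 121.0], [529.0, -261.0, 121.0], [547.0, -264.0, 112.0], [553.0, -264.0, 102.0], [542.0, -270.0, 102.0], [501.0, -294.0, 125.0], [562.0, -263.0, 78.0], [494.0, -296.0, 117.0], [548.0, -272.0, 77.0], [503.0, -295.0, 102.0], [476.0, -310.0, 114.0], [475.0, -300.0, 97.0], [498.0, -299.0, 82.0], [490.0, -309.0, 81.0], [489.0, -310.0, 66.0]]
```

View pics/mont.png

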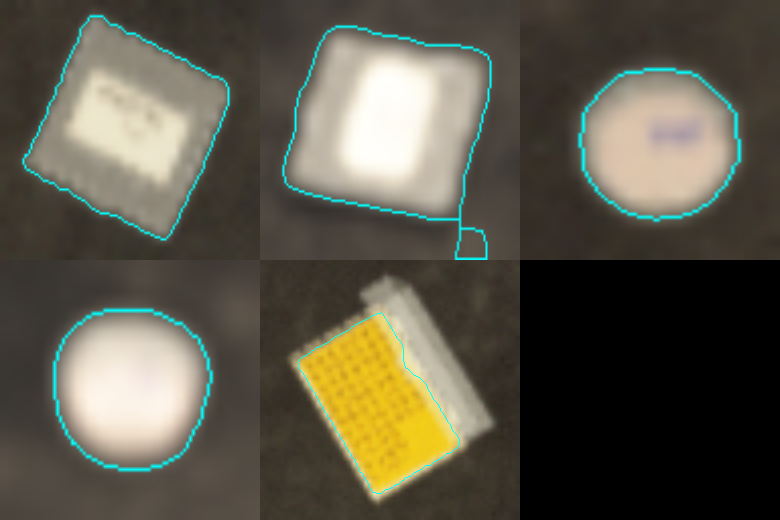

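```bash
python3 - <<'E'
from m import *
import pickle
f=pickle.load(open('top0.pkl','rb')); g=pickle.load(open('side0.pkl','rb'))
a=-1.0316; X=np.array([np.cos(a),np.sin(a)]); Y=np.array([-X[1],X[0]]); C=np.array([498.5,-236.])
c=seg(f,(285,200,350,265),show='tb2',cond=lambda b:b.sum(-1)>230)
q=world(f,c,39)-C; x=q@X; y=q@Y
print('extents',x.min(),x.max(),y.min(),y.max())
# front edge fit, sides fit
s=(x<x.min()+8)&(abs(y)<50); p=np.polyfit(y[s],x[s],1); print('front',p, 'yaw corr',-p[0])
for sg in(1,-1):
    s=(sg*y>48)&(x>-32)&(x<5); p=np.polyfit(x[s],y[s],1); print('side',sg,p)
for nm,ff in(('top',f),('side',g)):
    w=cloud(ff); d=w[...,:2]-C; bx=d@X; by=d@Y; z=w[...,2]
    for lo,hi in((5,20),(20,35),(35,45),(45,60),(60,75),(75,90),(90,105),(105,113),(113,130)):
        s=(z>lo)&(z<hi)&(abs(bx)<90)&(abs(by)<75)
        if s.sum()>5: print(nm,lo,hi,s.sum(),'bx',np.round(np.percentile(bx[s],[2,10,50,90,98]),0),'by',np.round(np.percentile(by[s],[1,50,99]),0))
E
```

```text
extents -40.42309782417308 64.71307990093058 -60.68201829490982 76.68631202035057
front [ 7.78100860e-04 -3.96402264e+01] yaw corr -0.0007781008602330863
side 1 [6.91442339e-03 6.26781433e+01]
side -1 [ 1.29034654e-04 -5.98886111e+01]
top 5 20 45 bx [-78. -36.  -9.  70.  79.] by [-70.  20.  65.]
top 20 35 801 bx [-33. -28.  -2.  24.  28.] by [-52.   1.  61.]
top 35 45 134 bx [-37. -36.  -8.  22.  47.] by [-56.   5.  61.]
top 45 60 30 bx [47. 60. 62. 64. 64.] by [-56.  -3.  54.]
top 60 75 35 bx [52. 58. 59. 61. 61.] by [-56.   1.  59.]
top 75 90 32 bx [40. 54. 56. 57. 58.] by [-56.  -6.  58.]
top 90 105 38 bx [36. 52. 53. 55. 55.] by [-56.  -5.  60.]
top 105 113 29 bx [27. 28. 51. 51. 52.] by [-56.   3.  58.]
top 113 130 401 bx [26. 28. 38. 47. 49.] by [-55.   2.  60.]
side 5 20 159 bx [-83. -47.  38.  51.  78.] by [-72. -42.  62.]
side 20 35 155 bx [-38. -36.  -8.  27.  41.] by [-56. -42.  -2.]
side 35 45 93 bx [-39. -37. -19.  32.  60.] by [-57. -39.  43.]
side 45 60 130 bx [44. 56. 61. 63. 65.] by [-56.  -8.  61.]
side 60 75 137 bx [41. 54. 59. 61. 62.] by [-55.  -6.  61.]
side 75 90 154 bx [37. 49. 56. 58. 59.] by [-56.  -4.  62.]
side 90 105 141 bx [31. 48. 52. 55. 57.] by [-56.  -5.  61.]
side 105 113 93 bx [33. 47. 50. 53. 54.] by [-57.  -3.  60.]
side 113 130 266 bx [25. 28. 42. 50. 51.] by [-55.   1.  62.]
```

View pics/tb2.png

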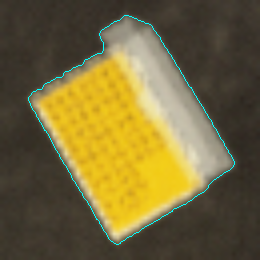

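```bash
python3 - <<'E'
from m import *
import pickle
f=pickle.load(open('top0.pkl','rb')); g=pickle.load(open('side0.pkl','rb'))
w=np.concatenate([cloud(f).reshape(-1,3),cloud(g).reshape(-1,3)]); w=w[np.isfinite(w).all(1)]
print('max z, rows x from 200 step 50, cols y from 750 down step 75')
ys=np.arange(750,-400,-50)
print('y   ',*['%5d'%(y) for y in ys])
for x in range(100,750,50):
    r=[]
    for y in ys:
        s=(w[:,0]>=x)&(w[:,0]<x+50)&(w[:,1]<=y)&(w[:,1]>y-50)
        r.append(np.percentile(w[s,2],98) if s.sum()>5 else np.nan)
    print(x,*['%5.0f'%v for v in r])
s=(w[:,2]>165)&(w[:,2]<195)&(w[:,1]<300)&(w[:,0]>350); print(np.percentile(w[s],[1,3,50,97,99],axis=0))
s=(w[:,2]>40)&(w[:,2]<160)&(w[:,1]<0)&(w[:,1]>-150)&(w[:,0]<500)&(w[:,0]>350); print('plugs',s.sum(),np.percentile(w[s],[1,5,50,95,99],axis=0))
for y0 in range(-160,0,20):
    s=(w[:,1]>=y0)&(w[:,1]<y0+20)&(w[:,2]>40)&(w[:,2]<250)&(w[:,0]<650)&(w[:,0]>300)
    if s.sum()>5: print(y0,np.percentile(w[s,0],[0,2,10]).round(),np.percentile(w[s,2],[2,98]).round())
E
```

```text
max z, rows x from 200 step 50, cols y from 750 down step 75
y      750   700   650   600   550   500   450   400   350   300   250   200   150   100    50     0   -50  -100  -150  -200  -250  -300  -350
100  -807   405   459   338  -807  -811  -809  -808  -809  -808  -809   601   571     5     9     8     4     4     3  -808  -811  -808  -809
150   337   425   457   338   -57   -58   -59  -807  -808  -808  -810  -714   -19  -710   -17    -5  -444    -8  -714  -809  -809  -811  -810
200   317   -57   -57   -56   -56   -57   -57  -809  -807  -808  -806  -808  -810  -809  -810  -806  -810  -807  -810  -809  -810  -810  -812
250    45    60    57    92    63   -57   -57  -804  -807  -809  -809  -809  -808  -809  -808  -809  -811  -810  -809  -807  -809  -810  -810
300   116   120   117   117   117    18   -59  -807  -809  -809  -805  -808  -807  -811  -688  -806  -287  -809  -809  -808  -810  -810  -809
350   nan   114   119   116   110   -57   -57    29    29    27     5     5    19    17     5     4    93     5     5     5     4     5     5
400   nan   114   117   115   110    85    -
[... 961 characters left out ...]
99173 -1004.93991985   165.82761142]
 [  491.27264758  -953.72897103   167.52236556]
 [  776.70880624   -41.1184861    180.45933521]
 [  981.48954467   288.69952989   192.12992616]
 [  982.20494741   296.36497347   194.11469225]]
plugs 1970 [[ 398.94647459 -121.03391931   44.52742518]
 [ 408.03960464 -118.03217409   60.74058475]
 [ 463.20631115  -76.24292049  114.76373112]
 [ 493.21776426  -13.27951153  151.87458142]
 [ 498.38986458   -3.04300994  157.7710444 ]]
-140 [469. 470. 477.] [ 51. 179.]
-120 [462. 465. 469.] [ 42. 182.]
-100 [394. 406. 446.] [ 45. 184.]
-80 [394. 407. 427.] [ 73. 185.]
-60 [425. 430. 449.] [111. 185.]
-40 [432. 440. 458.] [114. 185.]
-20 [445. 453. 474.] [116. 244.]
```

Call:
drive_tool(increments=[[[0, 0, -0.036], [0, 0, 0], 1], [[0, 0, -0.036], [0, 0, 0], 1], [[0, 0, -0.036], [0, 0, 0], 1], [[0, 0, -0.036], [0, 0, 0], 1], [[0, 0, -0.036], [0, 0, 0], 1], [[-0.0237, 0.0274, 0], [0, 0, 0], 1], [[-0.0237, 0.0274, 0], [0, 0, 0], 1], [[-0.0237, 0.0274, 0], [0, 0, 0], 1], [[-0.0237, 0.0274, 0], [0, 0, 0], 1], [[-0.0237, 0.0274, 0], [0, 0, 0], 1], [[-0.0237, 0.0274, 0], [0, 0, 0], 1], [[-0.0237, 0.0274, 0], [0, 0, 0], 1], [[-0.0237, 0.0274, 0], [0, 0, 0], 1], [[-0.0237, 0.0274, 0], [0, 0, 0], 1], [[-0.0237, 0.0274, 0], [0, 0, 0], 1], [[-0.0237, 0.0274, 0], [0, 0, 0], 1], [[-0.0237, 0.0274, 0], [0, 0, 0], 1], [[-0.0237, 0.0274, 0], [0, 0, 0], 1], [[-0.0237, 0.0274, 0], [0, 0, 0], 1]], grip_force=20)

```text
time_s: 1.68
tcp_pos: [449.9, 249.1, 402.3]
orientation: [-3.141, 0.0, 1.35]
ft_force: [0.3, 1.0, -0.3]
finger_gap: 0.4
```

Call:
drive_tool(increments=[[[-0.035, 0.01434, 0], [0, 0, 0], 1], [[-0.035, 0.01434, 0], [0, 0, 0], 1], [[-0.035, 0.01434, 0], [0, 0, 0], 1], [[-0.035, 0.01434, 0], [0, 0, 0], 1], [[-0.035, 0.01434, 0], [0, 0, 0], 1], [[-0.035, 0.01434, 0], [0, 0, 0], 1], [[-0.035, 0.01434, 0], [0, 0, 0], 1], [[-0.035, 0.01434, 0], [0, 0, 0], 1], [[-0.035, 0.01434, 0], [0, 0, 0], 1], [[-0.035, 0.01434, 0], [0, 0, 0], 1], [[-0.035, 0.01434, 0], [0, 0, 0], 1], [[-0.035, 0.01434, 0], [0, 0, 0], 1], [[-0.035, 0.01434, 0], [0, 0, 0], 1], [[-0.035, 0.01434, 0], [0, 0, 0], 1], [[-0.035, 0.01434, 0], [0, 0, 0], 1], [[0, 0, 0], [0, 0, 0.116], 1], [[0, 0, 0], [0, 0, 0.116], 1], [[0, 0, 0], [0, 0, 0.116], 1], [[0, 0, 0], [0, 0, 0.116], 1], [[0, 0, 0], [0, 0, 0.116], 1]])

```text
time_s: 3.35
tcp_pos: [544.2, -308.4, 401.8]
orientation: [-3.14, 0.0, 0.764]
ft_force: [-0.6, 0.5, 0.3]
finger_gap: 0.6
```

```bash
python3 -c "
from h import *
print(get_obs())"
```

```text
{'time_s': 3.35, 'qpos': array([-0.13961526,  0.36025065,  0.84243653,  1.42242596, -0.26720922,
        1.47813956,  1.45941081]), 'qd': array([-0.18717867,  0.06567094,  0.30249464,  0.01147462, -0.12208839,
        0.02368413, -1.26612439]), 'tau': array([  1.06385931, -38.03535461,   6.43621087, -24.99214947,
         0.14180099,   0.06289734,   1.0492244 ]), 'tcp_pos': array([ 544.15184467, -308.44021392,  401.8454331 ]), 'orientation': array([-3.14040987e+00,  3.27864829e-04,  7.63991801e-01]), 'ft_force': array([-0.56946711,  0.54127457,  0.3280048 ]), 'wrist_torque': array([-0.09812132,  0.05583764, -0.0286233 ]), 'finger_gap': 0.577763959095916}
```

Call:
drive_tool(increments=[[[0, 0, 0], [0, 0, 0.1155], 1], [[0, 0, 0], [0, 0, 0.1155], 1], [[0, 0, 0.0373], [0, 0, 0], 1], [[0, 0, 0.0373], [0, 0, 0], 1], [[0, 0, 0.0373], [0, 0, 0], 1], [[0, 0, 0.0373], [0, 0, 0], 1], [[0, 0, 0.0373], [0, 0, 0], 1], [[0, 0, 0.0373], [0, 0, 0], 1], [[0, 0, 0.0373], [0, 0, 0], 1], [[0, 0, 0.0373], [0, 0, 0], 1], [[0, 0, 0], [0, 0, 0], 1]])

```text
time_s: 4.27
tcp_pos: [540.0, -304.6, 96.6]
orientation: [-3.129, 0.008, 0.539]
ft_force: [-1.2, 0.8, -0.1]
finger_gap: 0.6
```

```bash
python3 - <<'E'
from h import *
o=get_obs(); print(o['qpos'].round(3),o['tcp_pos'],o['orientation'],o['ft_force'])
f=grab_frame('side'); save('s1',cv2.resize(f['pixels'][100:300,200:420],None,fx=3,fy=3))
E
```

```text
[-0.066  0.616  0.734  1.809 -0.503  0.928  1.432] [ 539.9686143  -304.63362187   96.63065896] [-3.12918842  0.00760733  0.53938322] [-1.15684772  0.77486845 -0.10188601]
```

View pics/s1.png

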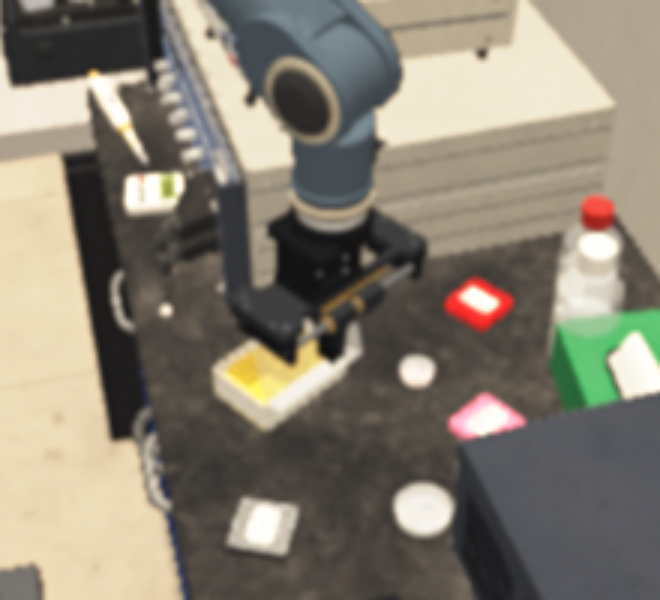

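Call:
drive_tool(increments=[[[0, 0, 0], [0, 0, 0], 1], [[0, 0, 0], [0, 0, 0], 1]])

```text
time_s: 4.48
tcp_pos: [545.7, -309.8, 106.7]
orientation: [3.138, -0.002, 0.539]
ft_force: [-0.5, -0.5, 0.6]
finger_gap: 0.5
```

```bash
cat > arc.py <<'E'
from h import *
o=get_obs(); p=o['tcp_pos']; print(p,o['orientation'],o['qpos'].round(2),o['ft_force'])
C=np.array([501.1,-236.8]); a=-1.0316; X=np.array([np.cos(a),np.sin(a)]); Y=np.array([-X[1],X[0]])
d=p[:2]-C; print('box coords',d@X,d@Y,p[2])
E
python3 - <<'E'
from arc import *
r=60;off=22
P=[(d@X,p[2])]
for t in [1.38]+list(np.linspace(1.38,0,14)[1:]): P.append((40-r*np.cos(t)+off*np.sin(t)+10,39+r*np.sin(t)+off*np.cos(t)))
P=np.array(P); print(P.round(1).tolist()); print(np.diff(P,axis=0).round(1).tolist())
E
```

```text
[ 545.70432399 -309.80383865  106.71490333] [ 3.13785926e+00 -2.09104227e-03  5.38874584e-01] [-0.07  0.61  0.74  1.8  -0.5   0.93  1.43] [-0.46599575 -0.50209577  0.5934162 ]
box coords 85.54810534843722 0.7923679026936835 106.71490332923395
[[85.5, 106.7], [60.2, 102.1], [53.5, 102.8], [46.7, 102.8], [40.0, 102.1], [33.3, 100.7], [26.9, 98.6], [20.7, 95.8], [14.8, 92.4], [9.4, 88.3], [4.4, 83.8], [-0.1, 78.7], [-4.0, 73.1], [-7.3, 67.2], [-10.0, 61.0]]
[[-25.3, -4.6], [-6.7, 0.7], [-6.8, 0.0], [-6.7, -0.7], [-6.6, -1.4], [-6.4, -2.1], [-6.2, -2.8], [-5.9, -3.4], [-5.5, -4.0], [-5.0, -4.6], [-4.5, -5.1], [-3.9, -5.5], [-3.3, -5.9], [-2.7, -6.2]]
```

Call:
drive_tool(increments=[[[0, -0.008, 0.001], [0, 0, 0], 1], [[0, -0.008, 0], [0, 0, 0], 1], [[0, -0.0075, 0], [0, 0, 0], 1], [[0, -0.0067, -0.0007], [0, 0, 0], 1], [[0, -0.0068, 0], [0, 0, 0], 1], [[0, -0.0067, 0.0007], [0, 0, 0], 1], [[0, -0.0066, 0.0014], [0, 0, 0], 1], [[0, -0.0064, 0.0021], [0, 0, 0], 1], [[0, -0.0062, 0.0028], [0, 0, 0], 1], [[0, -0.0059, 0.0034], [0, 0, 0], 1], [[0, 0, 0], [0, 0, 0], 1]])

```text
time_s: 5.4
tcp_pos: [507.8, -247.5, 92.2]
orientation: [-3.139, 0.001, 0.54]
ft_force: [-0.5, 1.0, 0.1]
finger_gap: 0.6
```

```bash
python3 - <<'E'
from arc import *
f=grab_frame('side'); save('s2',cv2.resize(f['pixels'][100:300,200:420],None,fx=3,fy=3))
E
```

```text
[ 507.79717777 -247.51560766   92.21265317] [-3.13850393e+00  1.05648006e-03  5.40025081e-01] [-0.18  0.54  0.75  1.95 -0.49  0.84  1.38] [-0.4543037   0.9588619   0.13565894]
box coords 12.63393695426258 0.24510158030228096 92.21265316905591
```

View pics/s2.png

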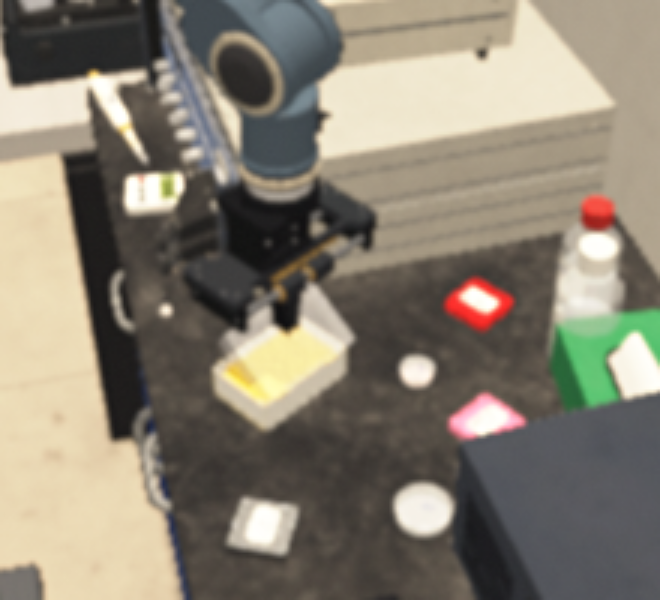

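Call:
drive_tool(increments=[[[0, -0.0055, 0.004], [0, 0, 0], 1], [[0, -0.005, 0.0046], [0, 0, 0], 1], [[0, -0.0045, 0.0051], [0, 0, 0], 1], [[0, -0.0039, 0.0055], [0, 0, 0], 1], [[0, -0.0033, 0.0059], [0, 0, 0], 1], [[0, -0.0027, 0.0055], [0, 0, 0], 1], [[0, 0, 0.001], [0, 0, 0], 1], [[0, 0, 0.001], [0, 0, 0], 1], [[0, 0, 0], [0, 0, 0], 1], [[0, 0, 0], [0, 0, 0], 1]])

```text
time_s: 6.28
tcp_pos: [496.0, -227.8, 62.3]
orientation: [-3.139, -0.001, 0.539]
ft_force: [-5.0, 3.7, 19.4]
finger_gap: 0.3
```

```bash
python3 - <<'E'
from arc import *
E
```

```text
[ 495.96448028 -227.77095279   62.31249469] [-3.13919837e+00 -1.44682229e-03  5.38667557e-01] [-0.19  0.55  0.72  2.02 -0.53  0.76  1.39] [-4.96904727  3.69181437 19.43412819]
box coords -10.384835120584611 0.2290323507373723 62.3124946937937
```

Call:
drive_tool(increments=[[[0, 0, -0.015], [0, 0, 0], 1], [[0, 0, -0.035], [0, 0, 0], 1], [[0, 0, -0.035], [0, 0, 0], 1], [[0, 0, -0.035], [0, 0, 0], 1], [[0, 0, -0.02], [0, 0, -0.1144], 0], [[0, 0, 0], [0, 0, -0.1144], 0], [[0, 0, 0], [0, 0, -0.1144], 0], [[0, 0, 0], [0, 0, -0.1144], 0], [[0, 0, 0], [0, 0, -0.1144], 0], [[-0.0253, 0.0049, 0], [0, 0, 0], 0], [[-0.0253, 0.0049, 0], [0, 0, 0], 0], [[-0.0253, 0.0049, 0], [0, 0, 0], 0], [[-0.0253, 0.0049, 0], [0, 0, 0], 0], [[-0.0253, 0.0049, 0], [0, 0, 0], 0], [[-0.0253, 0.0049, 0], [0, 0, 0], 0], [[-0.0253, 0.0049, 0], [0, 0, 0], 0], [[-0.0253, 0.0049, 0], [0, 0, 0], 0], [[0, 0, 0], [0, 0, 0], 0], [[0, 0, 0], [0, 0, 0], 0], [[0, 0, 0], [0, 0, 0], 0]])

```text
time_s: 7.95
tcp_pos: [441.7, -425.8, 200.0]
orientation: [-3.14, -0.001, 1.111]
ft_force: [0.9, 0.7, -1.1]
finger_gap: 86.1
```

```bash
python3 - <<'E'
from arc import *
import pickle
for n in('top','side'):
    f=grab_frame(n); pickle.dump(f,open(n+'1.pkl','wb'))
    a_=f['pixels'][150:300,250:450] if n=='top' else f['pixels'][150:300,220:420]
    save(n+'1',cv2.resize(a_,None,fx=4,fy=4))
    w=cloud(f); q=w[...,:2]-C; bx=q@X; by=q@Y; s=(abs(bx)<80)&(abs(by)<80)&(w[...,2]>45)&(w[...,2]<80)
    print(n,s.sum(),np.median(w[s][:,2]),np.percentile(bx[s],[1,50,99]),np.percentile(by[s],[1,50,99]))
E
```

```text
[ 441.67742828 -425.8286903   199.98640101] [-3.14031109e+00 -1.31763702e-03  1.11132608e+00] [ 0.17  0.46  0.74  1.74 -0.35  1.07  2.13] [ 0.89270759  0.73504756 -1.05815517]
box coords 131.69929052149476 -148.04791340672156 199.98640101136928
top 1206 61.35934573974873 [-38.68067625  -0.59476345  37.83025524] [-57.33674838  -0.20823421  58.79274904]
side 401 63.34298161588913 [-29.43586185  24.3168972   41.00111937] [-41.29260314  24.0294096   61.02034869]
```

View pics/top1.png

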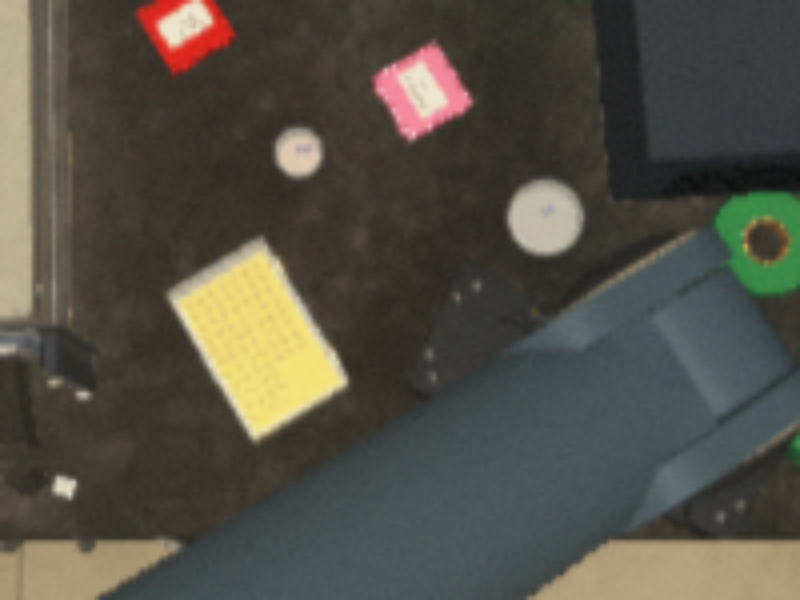

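View pics/side1.png

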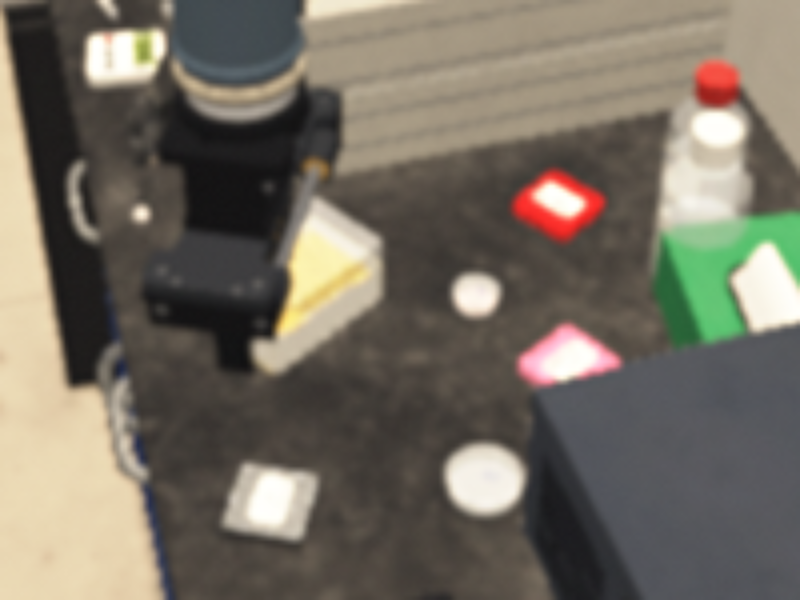

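```bash
python3 - <<'E'
from m import *
import pickle
a=-1.0316; X=np.array([np.cos(a),np.sin(a)]); Y=np.array([-X[1],X[0]]); C=np.array([501.1,-236.8])
f=pickle.load(open('top1.pkl','rb'))
c=seg(f,(285,200,345,266),show='tb3',cond=lambda b:b.sum(-1)>230)
r=cv2.minAreaRect(world(f,c,62)); print(r)
q=world(f,c,62)-C; x=q@X;y=q@Y
for nm,s,A,B in (('x-',(x<-30)&(abs(y)<45),y,x),('x+',(x>30)&(abs(y)<45),y,x),('y-',(y<-48)&(abs(x)<28),x,y),('y+',(y>48)&(abs(x)<28),x,y)):
    print(nm,np.polyfit(A[s],B[s],1).round(4))
E
```

```text
((500.14019775390625, -236.8994903564453), (125.0107192993164, 85.17256927490234), 30.755571365356445)
x- [ 9.00000e-04 -4.19382e+01]
x+ [-1.00000e-04  4.08126e+01]
y- [ 4.00000e-04 -6.28045e+01]
y+ [-9.10000e-03  6.09927e+01]
```

View pics/tb3.png

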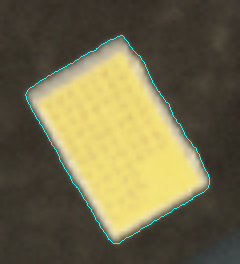

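Call:
drive_tool(increments=[[[0, 0, 0.02], [0, 0, 0], 0], [[0, 0, 0.03], [0, 0, 0], 0], [[0, 0, 0.03], [0, 0, 0], 0], [[0, 0, 0.03], [0, 0, 0], 0], [[0, 0, 0.025], [0, 0, 0], 0], [[0, 0, 0.018], [0, 0, 0], 0], [[0, 0, 0.012], [0, 0, 0], 0], [[0, 0, 0.007], [0, 0, 0], 0], [[0, 0, 0.004], [0, 0, 0], 0], [[0, 0, 0.004], [0, 0, 0], 0], [[0, 0, 0], [0, 0, 0], 0], [[0, 0, 0], [0, 0, 0], 0]])

```text
time_s: 9.05
tcp_pos: [442.0, -427.2, 21.6]
orientation: [3.14, 0.0, 1.111]
ft_force: [-0.0, -0.5, 1.1]
finger_gap: 86.8
```

```bash
python3 - <<'E'
from arc import *
f=grab_frame('side'); save('s3',cv2.resize(f['pixels'][200:320,230:360],None,fx=5,fy=5))
E
```

```text
[ 441.95922889 -427.21242187   21.55525421] [3.14026554e+00 2.18417673e-04 1.11109415e+00] [ 0.28  0.68  0.59  1.87 -0.53  0.76  2.28] [-0.04473106 -0.4502567   1.09519653]
box coords 133.0313900108426 -148.51656635638616 21.55525420546979
```

View pics/s3.png

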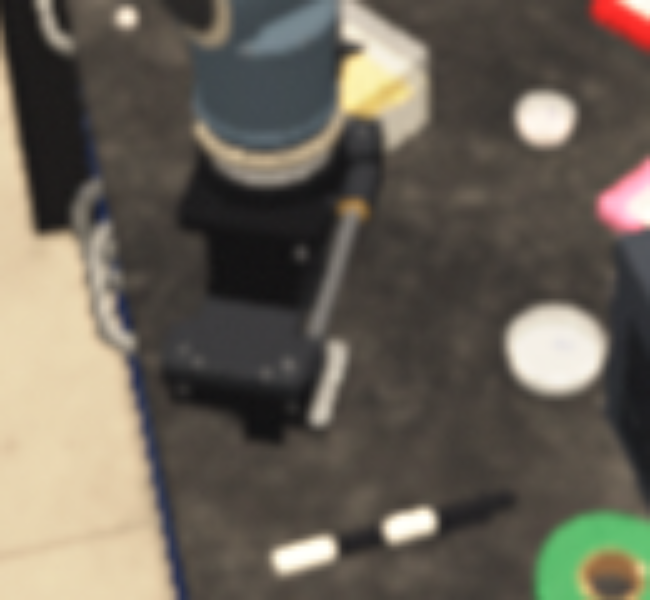

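Call:
drive_tool(increments=[[[0, 0, 0.005], [0, 0, 0], 0], [[0, 0, 0.005], [0, 0, 0], 0], [[0, 0, 0.004], [0, 0, 0], 0], [[0, 0, 0.003], [0, 0, 0], 0], [[0, 0, 0.002], [0, 0, 0], 0], [[0, 0, 0], [0, 0, 0], 0.1], [[0, 0, 0], [0, 0, 0], 0.2], [[0, 0, 0], [0, 0, 0], 0.3], [[0, 0, 0], [0, 0, 0], 0.4], [[0, 0, 0], [0, 0, 0], 0.6], [[0, 0, 0], [0, 0, 0], 0.6], [[0, 0, 0], [0, 0, 0], 0.6], [[0, 0, 0], [0, 0, 0], 0.6]], grip_force=15)

```text
time_s: 10.18
tcp_pos: [441.7, -426.8, 1.9]
orientation: [3.141, -0.0, 1.111]
ft_force: [0.3, -0.2, 1.0]
finger_gap: 53.8
```

Call:
drive_tool(increments=[[[0, 0, -0.005], [0, 0, 0], 0.6], [[0, 0, -0.015], [0, 0, 0], 0.6], [[0, 0, -0.025], [0, 0, 0], 0.6], [[0, 0, -0.025], [0, 0, 0], 0.6], [[0, 0, -0.025], [0, 0, 0], 0.6], [[0, 0, -0.02], [0, 0, 0], 0.6], [[0, 0, -0.01], [0, 0, 0], 0.6], [[0, 0, -0.005], [0, 0, 0.1144], 0.6], [[0, 0, 0], [0, 0, 0.1144], 0.6], [[0, 0, 0], [0, 0, 0.1144], 0.6], [[0, 0, 0], [0, 0, 0.1144], 0.6], [[0, 0, 0], [0, 0, 0.1144], 0.6], [[0, 0, 0], [0, 0, 0], 0.6]])

```text
time_s: 11.27
tcp_pos: [441.3, -426.3, 131.0]
orientation: [-3.14, 0.001, 0.537]
ft_force: [0.0, -0.4, -0.7]
finger_gap: 54.0
```

```bash
python3 - <<'E'
from arc import *
f=grab_frame('side'); save('s4',cv2.resize(f['pixels'][150:320,200:400],None,fx=3.5,fy=3.5))
E
```

```text
[ 441.29821089 -426.32157601  131.03617226] [-3.14036747e+00  1.13272970e-03  5.37284883e-01] [ 0.11  0.59  0.85  1.81 -0.52  0.98  1.71] [ 0.02313846 -0.44814471 -0.73926042]
box coords 131.92753854936805 -148.6263984869518 131.03617226319673
```

View pics/s4.png

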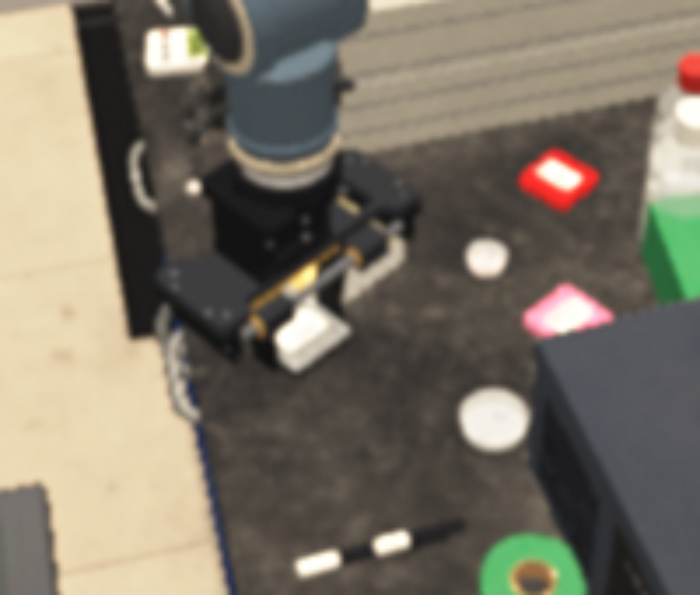

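Call:
drive_tool(increments=[[[0.0074, -0.0066, 0], [0, 0, 0], 0.6], [[0.0148, -0.0132, 0], [0, 0, 0], 0.6], [[0.0177, -0.0158, 0], [0, 0, 0], 0.6], [[0.0192, -0.0171, 0], [0, 0, 0], 0.6], [[0.0192, -0.0171, 0], [0, 0, 0], 0.6], [[0.0192, -0.0171, 0], [0, 0, 0], 0.6], [[0.0177, -0.0158, 0], [0, 0, 0], 0.6], [[0.0148, -0.0132, 0], [0, 0, 0], 0.6], [[0.0103, -0.0092, 0], [0, 0, 0], 0.6], [[0.0074, -0.0066, 0], [0, 0, 0], 0.6], [[0, 0, 0], [0, 0, 0], 0.6], [[0, 0, 0], [0, 0, 0], 0.6], [[0, 0, 0], [0, 0, 0], 0.6], [[0, 0, 0], [0, 0, 0], 0.6]])

```text
time_s: 12.48
tcp_pos: [500.1, -239.3, 132.0]
orientation: [3.141, 0.0, 0.537]
ft_force: [0.3, 0.4, -1.9]
finger_gap: 54.2
```

```bash
python3 - <<'E'
from arc import *
f=grab_frame('side'); save('s5',cv2.resize(f['pixels'][150:300,220:380],None,fx=4,fy=4))
o=get_obs(); print(o['tcp_pos'],o['ft_force'])
E
```

```text
[ 500.13661017 -239.34181344  131.99610169] [3.14099764e+00 1.79724942e-04 5.37191097e-01] [-0.29  0.5   0.89  1.95 -0.49  0.92  1.38] [ 0.295938    0.43789137 -1.88013231]
box coords 1.6865358752663175 -2.131790853076008 131.99610169354253
[ 500.15653171 -239.27746244  131.95879336] [-0.45155707 -0.72070765  0.3741751 ]
```

View pics/s5.png

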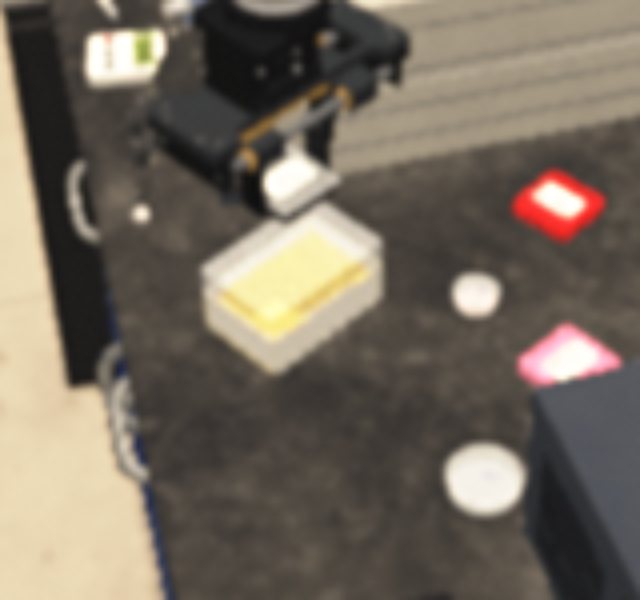

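Call:
drive_tool(increments=[[[0.0007, -0.0008, 0.005], [0, 0, 0], 0.6], [[0.0007, -0.0007, 0.012], [0, 0, 0], 0.6], [[0, 0, 0.015], [0, 0, 0], 0.6], [[0, 0, 0.012], [0, 0, 0], 0.6], [[0, 0, 0.009], [0, 0, 0], 0.6], [[0, 0, 0.006], [0, 0, 0], 0.6], [[0, 0, 0.003], [0, 0, 0], 0.6], [[0, 0, 0], [0, 0, 0], 0.6], [[0, 0, 0], [0, 0, 0], 0.6], [[0, 0, 0], [0, 0, 0], 0.6], [[0, 0, 0], [0, 0, 0], 0.6], [[0, 0, 0], [0, 0, 0], 0.6]])

```text
time_s: 13.53
tcp_pos: [501.4, -236.1, 70.2]
orientation: [3.141, -0.001, 0.539]
ft_force: [-0.1, -0.7, -0.9]
finger_gap: 54.2
```

```bash
python3 - <<'E'
from arc import *
E
```

```text
[ 501.42409906 -236.10017143   70.24549068] [ 3.14102316e+00 -7.01543667e-04  5.39035899e-01] [-0.23  0.58  0.81  2.   -0.58  0.81  1.45] [-0.14608398 -0.7402582  -0.90615588]
box coords -0.4341304865301095 0.637440937339192 70.24549067862179
```

Call:
drive_tool(increments=[[[-0.0007, 0.0003, 0.001], [0, 0, 0], 0.6], [[0, 0, 0.001], [0, 0, 0], 0.6], [[0, 0, 0.001], [0, 0, 0], 0.6], [[0, 0, 0.001], [0, 0, 0], 0.6], [[0, 0, 0], [0, 0, 0], 0.6], [[0, 0, 0], [0, 0, 0], 0.6]])

```text
time_s: 14.03
tcp_pos: [500.6, -236.5, 65.7]
orientation: [-3.141, 0.0, 0.539]
ft_force: [0.4, 0.3, -0.1]
finger_gap: 54.1
```

```bash
python3 - <<'E'
from arc import *
f=grab_frame('side'); save('s6',cv2.resize(f['pixels'][180:260,240:340],None,fx=7,fy=7,interpolation=2))
o=get_obs(); print(o['tcp_pos'],o['ft_force'])
E
```

```text
[ 500.60008021 -236.53164624   65.66444572] [-3.14129983e+00  1.56095475e-04  5.39038458e-01] [-0.22  0.59  0.8   2.   -0.59  0.8   1.46] [ 0.43509664  0.26961333 -0.10990687]
box coords -0.4869622301989562 -0.2912066687606376 65.66444571885066
[ 500.63867701 -236.61772025   65.73140078] [ 0.15202068  0.67503233 -0.03380505]
```

View pics/s6.png

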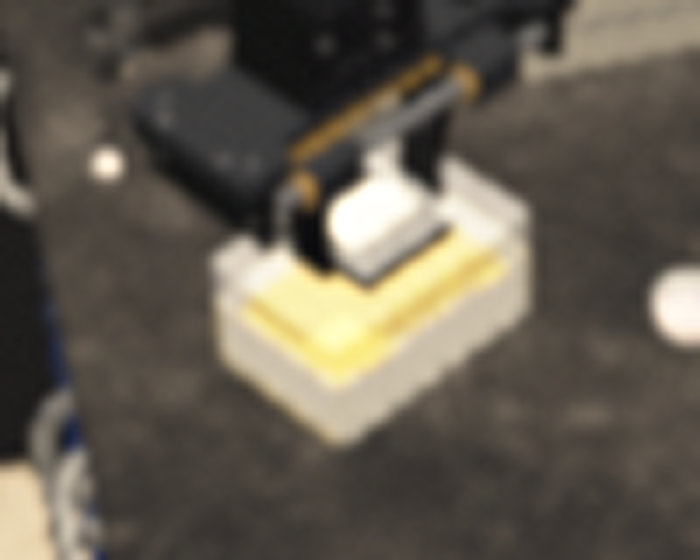

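Call:
drive_tool(increments=[[[0, 0.0003, 0.0006], [0, 0, 0], 0.6], [[0, 0.0003, 0.0006], [0, 0, 0], 0.6], [[0, 0, 0.0006], [0, 0, 0], 0.6], [[0, 0, 0], [0, 0, 0], 0.6], [[0, 0, 0], [0, 0, 0], 0.6]])

```text
time_s: 14.5
tcp_pos: [501.1, -237.2, 64.1]
orientation: [3.141, -0.0, 0.539]
ft_force: [-0.6, 0.1, 0.2]
finger_gap: 54.1
```

Call:
drive_tool(increments=[[[0, 0, 0.0005], [0, 0, 0], 0.6], [[0, 0, 0.0005], [0, 0, 0], 0.6], [[0, 0, 0], [0, 0, 0], 0.6], [[0, 0, 0], [0, 0, 0], 0.6]])

```text
time_s: 14.83
tcp_pos: [501.1, -237.2, 63.9]
orientation: [-3.141, -0.001, 0.539]
ft_force: [-2.8, 1.7, 8.2]
finger_gap: 53.8
```

Call:
drive_tool(increments=[[[0, 0, -0.0005], [0, 0, 0], 0.6], [[0, 0, 0], [0, 0, 0], 0.35], [[0, 0, 0], [0, 0, 0], 0.3], [[0, 0, 0], [0, 0, 0], 0.2], [[0, 0, 0], [0, 0, 0], 0.1], [[0, 0, 0], [0, 0, 0], 0], [[0, 0, -0.004], [0, 0, 0], 0], [[0, 0, -0.01], [0, 0, 0], 0], [[0, 0, -0.02], [0, 0, 0], 0], [[0, 0, -0.03], [0, 0, 0], 0], [[0, 0, -0.03], [0, 0, 0], 0], [[0, 0, -0.02], [0, 0, 0], 0], [[0, 0, 0], [0, 0, 0], 0]])

```text
time_s: 15.92
tcp_pos: [503.3, -239.1, 182.5]
orientation: [3.135, -0.006, 0.539]
ft_force: [0.9, -0.7, -0.4]
finger_gap: 87.0
```

Call:
drive_tool(increments=[[[0.0066, 0.0058, 0], [0, 0, 0], 0], [[0.0133, 0.0116, 0], [0, 0, 0], 0], [[0.0173, 0.0151, 0], [0, 0, 0], 0], [[0.0173, 0.0151, 0], [0, 0, 0], 0], [[0.0173, 0.0151, 0], [0, 0, 0], 0], [[0.0146, 0.0127, 0], [0, 0, 0], 0], [[0.012, 0.0104, 0], [0, 0, 0], 0], [[0.008, 0.007, 0], [0, 0, 0], 0], [[0, 0, 0], [0, 0, 0], 0], [[0, 0, 0], [0, 0, 0], 0], [[0, 0, 0], [0, 0, 0], 0]])

```text
time_s: 16.83
tcp_pos: [638.9, -262.2, 176.5]
orientation: [-3.14, 0.002, 0.538]
ft_force: [-0.1, -0.6, -0.3]
finger_gap: 86.9
```

```bash
python3 - <<'E'
from arc import *
import pickle
for n in('top','side'):
    f=grab_frame(n); pickle.dump(f,open(n+'2.pkl','wb'))
    a_=f['pixels'][150:300,250:450] if n=='top' else f['pixels'][150:300,220:420]
    save(n+'2',cv2.resize(a_,None,fx=4,fy=4))
o=get_obs(); print(o['tcp_pos'],o['ft_force'])
E
```

```text
[ 638.85635131 -262.15673902  176.47452473] [-3.13986339e+00  1.50992645e-03  5.38269129e-01] [-0.21  0.66  0.85  1.58 -0.53  1.15  1.3 ] [-0.10621852 -0.58352879 -0.3116314 ]
box coords 92.4896830622052 105.19237171322013 176.47452473207227
[ 638.98769981 -262.14437498  177.19584726] [ 0.236339    0.24427446 -0.62910605]
```

View pics/top2.png

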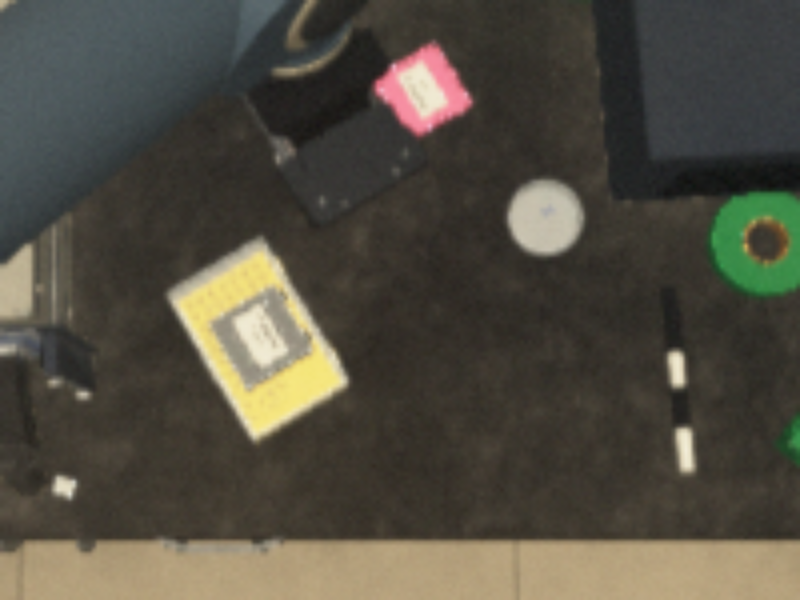

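View pics/side2.png

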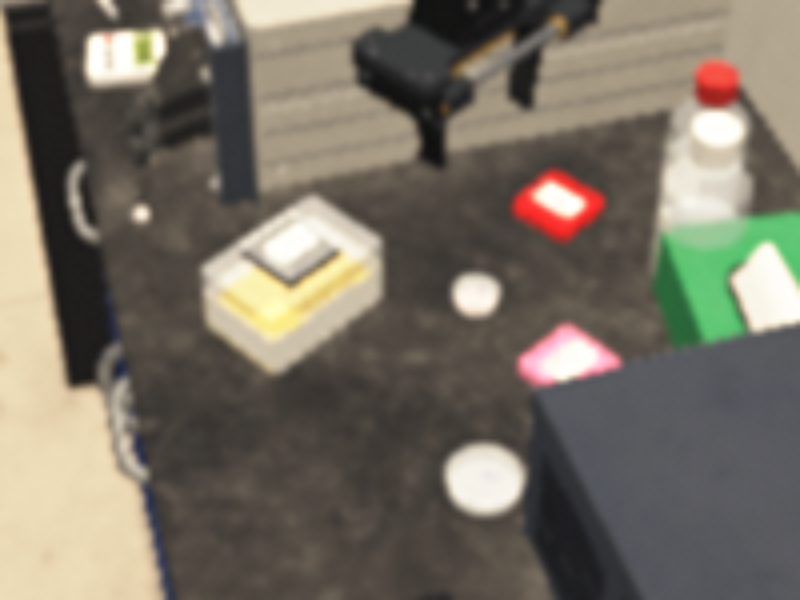

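```bash
python3 - <<'E'
from m import *
import pickle
a=-1.0316; X=np.array([np.cos(a),np.sin(a)]); Y=np.array([-X[1],X[0]])
f=pickle.load(open('top2.pkl','rb'))
c=seg(f,(285,200,345,266),cond=lambda b:b.sum(-1)>230); r=cv2.minAreaRect(world(f,c,62)); print('lid',r)
def cond(b):
    m=(b[...,0]-b[...,2]<55)&(b.sum(-1)<420)|(b[...,0]-b[...,2]<40)
    k=np.zeros(m.shape,bool); k[40:200,56:200]=1   # inside
    return m&k
c=seg(f,(291,208,341,258),show='pl',cond=lambda b:cond(b))
P=world(f,c,76); r2=cv2.minAreaRect(P); print('probe',r2)
L=np.array(r[0]); d=np.array(r2[0])-L; print('offset box x,y',d@X,d@Y)
E
```

```text
lid ((499.95928955078125, -236.86465454101562), (125.4351806640625, 85.4190902709961), 30.7542781829834)
probe ((489.6037292480469, -260.4201354980469), (97.79145812988281, 108.23545837402344), 89.84164428710938)
offset box x,y 14.896440768464108 -20.980809439396523
```

View pics/pl.png

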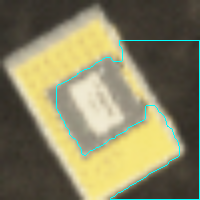

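```bash
cat > pm.py <<'E'
from m import *
def probe(f,name):
    a=-1.0316; X=np.array([np.cos(a),np.sin(a)]); Y=np.array([-X[1],X[0]]); L=np.array([500.1,-236.9])
    E=np.linalg.inv(np.array(f['extrinsics']))
    def px(bx,by,h):
        q=E@np.array([*(L+bx*X+by*Y),h,1]); return [f['cx']+f['fx']*q[0]/-q[2], f['cy']-f['fy']*q[1]/-q[2]]
    pol=np.array([px(x,y,76) for x,y in((-33,-40),(33,-40),(33,40),(-33,40))])
    def cond(b):
        k=np.zeros(b.shape[:2],np.uint8); cv2.fillPoly(k,[((pol-[285,200]+.5)*4-.5).astype(np.int32)],1)
        return (b[...,0]-b[...,2]<70)&(k>0)&(b.sum(-1)>150)
    c=seg(f,(285,200,345,266),show=name,cond=cond); W=world(f,c,76)-L
    x=W@X;y=W@Y
    r=cv2.minAreaRect(W+L); print('probe',r,'box coords',(np.array(r[0])-L)@X,(np.array(r[0])-L)@Y, 'ext',x.min(),x.max(),y.min(),y.max())
E
python3 - <<'E'
from pm import *
import pickle
probe(pickle.load(open('top2.pkl','rb')),'pl2')
E
```

```text
Traceback (most recent call last):
  File "pm.py", line 13, in probe
    r=cv2.minAreaRect(W+L); print('probe',r,'box coords',(np.array(r[0])-L)@X,(np.array(r[0])-L)@Y, 'ext',x.min(),x.max(),y.min(),y.max())
cv2.error: OpenCV(4.12.0) /io/opencv/modules/imgproc/src/convhull.cpp:143: error: (-215:Assertion failed) total >= 0 && (depth == CV_32F || depth == CV_32S) in function 'convexHull'
```

View pics/pl2.png

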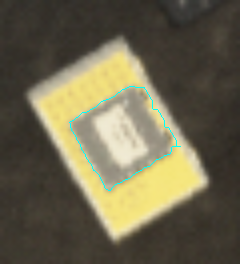

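```bash
sed -i "s/(W+L)/((W+L).astype(np.float32))/; s/(33,-40),(33,40)/(31,-40),(31,40)/; s/<70/<60/" pm.py
cat >> pm.py <<'E'
    for nm,s,A,B in (('x-',(x<-20)&(abs(y)<18),y,x),('x+',(x>20)&(abs(y)<18),y,x),('y-',(y<-18)&(abs(x)<18),x,y),('y+',(y>18)&(abs(x)<18),x,y)):
        print(nm,np.polyfit(A[s],B[s],1).round(3))
E
python3 - <<'E'
from pm import *
import pickle
probe(pickle.load(open('top2.pkl','rb')),'pl3')
E
```

```text
probe ((500.1606140136719, -240.26939392089844), (54.43533706665039, 56.308929443359375), 30.796865463256836) box coords 2.922471761647867 -1.6779893489565219 ext -25.24725973016886 31.107026334829545 -28.85263816558071 25.565990233880413
x- [ 5.0000e-03 -2.4475e+01]
x+ [ 0.029 28.596]
y- [ 9.0000e-03 -2.7891e+01]
y+ [-1.0000e-02  2.4549e+01]
```

View pics/pl3.png

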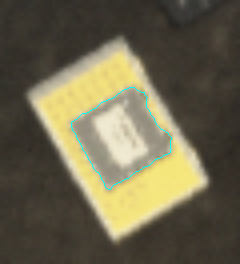

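```bash
python3 - <<'E'
from m import *
import pickle
f0=pickle.load(open('top0.pkl','rb'));f2=pickle.load(open('top2.pkl','rb'));g2=pickle.load(open('side2.pkl','rb'))
wh=lambda b:(b.sum(-1)>480)&(b[...,0]-b[...,2]<62)
c=seg(f0,(368,244,396,270),show='l0',cond=lambda b:b.sum(-1)>430); r=cv2.minAreaRect(world(f0,c,13)); print('label0',r)
c=seg(f2,(308,222,324,244),show='l2',cond=lambda b:b.sum(-1)>430); r2=cv2.minAreaRect(world(f2,c,75)); print('label2',r2)
a=-1.0316; X=np.array([np.cos(a),np.sin(a)]); Y=np.array([-X[1],X[0]])
d=np.array(r2[0])-[500.1,-236.9]; print('label in box now',d@X,d@Y)
d=np.array(r[0])-[441.35,-426.34]; t=np.deg2rad(-32.7); R=np.array([[np.cos(t),-np.sin(t)],[np.sin(t),np.cos(t)]]); d=R@d; print('label vs probe centre before, expressed in box axes',d@X,d@Y)
A=cv2.resize(f2['pixels'][200:266,280:350],None,fx=7,fy=7,interpolation=cv2.INTER_CUBIC)
B=cv2.resize(g2['pixels'][190:256,265:320],None,fx=7,fy=7,interpolation=cv2.INTER_CUBIC)
save('z2',np.hstack([A,B])[:, :800])
w=cloud(f2); q=w[...,:2]-[500.1,-236.9]; bx=q@X;by=q@Y
s=(w[...,2]>71)&(w[...,2]<90)&(abs(bx)<50)&(abs(by)<50); print(s.sum(),np.percentile(bx[s],[1,3,50,97,99]),np.percentile(by[s],[1,3,50,97,99]))
E
```

```text
label0 ((437.4588317871094, -425.09588623046875), (51.50177764892578, 40.6499137878418), 66.71444702148438)
label2 ((503.0786437988281, -241.20724487304688), (43.23532485961914, 59.627532958984375), 89.99458312988281)
label in box now 5.225514126836572 0.3444987473374404
label vs probe centre before, expressed in box axes -4.03847386371141 -0.6162288411520764
391 [-24.53730463 -23.28387464   2.84648074  27.79434899  29.20853114] [-27.1493104  -26.08721738  -0.8803455   25.12217618  25.90645945]
```

View pics/z2.png

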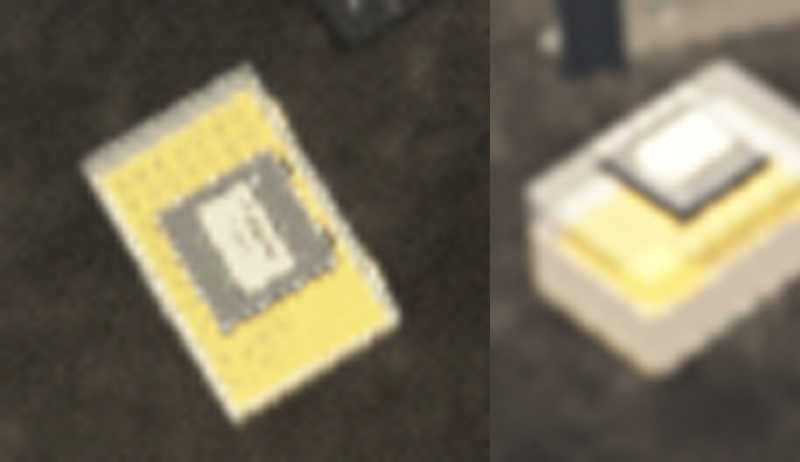

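```bash
cat > dm.py <<'E'
from m import *
import pickle
a=-1.0316; X=np.array([np.cos(a),np.sin(a)]); Y=np.array([-X[1],X[0]]); L=np.array([500.1,-236.9])
def ext(w,lo,hi,hx,hy,tag):
    q=w[...,:2]-L; bx=q@X; by=q@Y
    s=((w[...,2]>lo)&(w[...,2]<hi)&(abs(bx)<60)&(abs(by)<75)).astype(np.uint8)
    s=cv2.morphologyEx(s,cv2.MORPH_OPEN,np.ones((3,3))); s=cv2.morphologyEx(s,cv2.MORPH_CLOSE,np.ones((3,3)))>0
    x=bx[s];y=by[s]
    def e(A,B,lim):
        lo_,hi_=[],[]
        for b in np.arange(-lim,lim,4):
            k=(A>=b)&(A<b+4)
            if k.sum()>5: lo_.append(B[k].min()); hi_.append(B[k].max())
        return np.median(lo_),np.median(hi_)
    ex=e(y,x,hy);ey=e(x,y,hx)
    print(tag,s.sum(),'x',np.round(ex,1),'c',round(np.mean(ex),2),'y',np.round(ey,1),'c',round(np.mean(ey),2),'z',np.median(w[...,2][s]).round(1))
if __name__=='__main__':
    for n in('top1','top2'):
        w=cloud(pickle.load(open(n+'.pkl','rb')))
        ext(w,52,90,25,45,n+' lid')
    for t in(68,69,70,72): ext(w,t,95,18,18,'probe%d'%t)
    w=cloud(pickle.load(open('side2.pkl','rb')))
    ext(w,54,90,25,45,'side lid')
    for t in(69,71): ext(w,t,95,18,18,'side probe%d'%t)
E
python3 dm.py
```

```text
top1 lid 1186 x [-37.7  38.3] c 0.29 y [-56.5  60.1] c 1.82 z nan
top2 lid 1202 x [-37.8  38.2] c 0.22 y [-56.3  60.2] c 1.97 z nan
probe68 388 x [-23.8  28.8] c 2.52 y [-27.   25.2] c -0.92 z nan
probe69 386 x [-23.8  28.2] c 2.22 y [-27.   25.2] c -0.92 z nan
probe70 371 x [-23.8  28.2] c 2.22 y [-25.8  24.6] c -0.57 z nan
probe72 358 x [-23.8  27.2] c 1.69 y [-25.8  23.5] c -1.14 z nan
side lid 756 x [-36.2  39.3] c 1.57 y [-56.8  59.8] c 1.52 z nan
side probe69 257 x [-24.8  29.9] c 2.55 y [-26.1  26.5] c 0.19 z nan
side probe71 249 x [-24.8  29.2] c 2.2 y [-26.1  26.5] c 0.19 z nan
```

Call:
drive_tool(increments=[[[-0.0066, -0.0058, 0], [0, 0, 0], 0], [[-0.0132, -0.0115, 0], [0, 0, 0], 0], [[-0.0172, -0.015, 0], [0, 0, 0], 0], [[-0.0172, -0.015, 0], [0, 0, 0], 0], [[-0.0172, -0.015, 0], [0, 0, 0], 0], [[-0.0146, -0.0128, 0], [0, 0, 0], 0], [[-0.0115, -0.01, 0], [0, 0, 0], 0], [[-0.008, -0.007, 0], [0, 0, 0], 0], [[0, 0, 0.01], [0, 0, 0], 0], [[0, 0, 0.02], [0, 0, 0], 0], [[0, 0, 0.025], [0, 0, 0], 0], [[0, 0, 0.02], [0, 0, 0], 0], [[0, 0, 0.01], [0, 0, 0], 0], [[0, 0, 0.005], [0, 0, 0], 0], [[0, 0, 0], [0, 0, 0], 0], [[0, 0, 0], [0, 0, 0], 0], [[0, 0, 0], [0, 0, 0], 0]])

```text
time_s: 18.35
tcp_pos: [502.9, -237.8, 88.4]
orientation: [3.14, -0.001, 0.539]
ft_force: [0.1, -0.0, 0.1]
finger_gap: 87.1
```

```bash
python3 arc.py
```

```text
[ 502.93932304 -237.82211935   88.44749626] [ 3.13997763e+00 -1.23243858e-03  5.38920653e-01] [-0.25  0.56  0.84  1.98 -0.56  0.84  1.44] [ 0.14261256 -0.02978441  0.13937364]
box coords 1.8214966794879346 1.0535592202724158 88.44749626463754
```

Call:
drive_tool(increments=[[[-0.0012, -0.0014, 0.006], [0, 0, 0], 0], [[0, 0, 0.007], [0, 0, 0], 0], [[0, 0, 0.005], [0, 0, 0], 0], [[0, 0, 0.003], [0, 0, 0], 0], [[0, 0, 0.002], [0, 0, 0], 0], [[0, 0, 0], [0, 0, 0], 0], [[0, 0, 0], [0, 0, 0], 0], [[0, 0, 0], [0, 0, 0], 0]])

```text
time_s: 19.02
tcp_pos: [500.5, -236.8, 64.6]
orientation: [3.141, -0.0, 0.539]
ft_force: [-0.3, -0.4, 0.3]
finger_gap: 87.3
```

```bash
python3 arc.py
```

```text
[ 500.50175286 -236.81662981   64.6322605 ] [ 3.14134915e+00 -1.84054347e-04  5.38908240e-01] [-0.23  0.59  0.8   2.   -0.59  0.8   1.46] [-0.29666847 -0.37013819  0.32623664]
box coords -0.29289750990222035 -0.5219073143326658 64.63226049617059
```

Call:
drive_tool(increments=[[[0, 0, 0], [0, 0, 0], 0.1], [[0, 0, 0], [0, 0, 0], 0.2], [[0, 0, 0], [0, 0, 0], 0.3], [[0, 0, 0], [0, 0, 0], 0.35], [[0, 0, 0], [0, 0, 0], 0.6], [[0, 0, 0], [0, 0, 0], 0.6], [[0, 0, 0], [0, 0, 0], 0.6], [[0, 0, -0.002], [0, 0, 0], 0.6], [[0, 0, -0.003], [0, 0, 0], 0.6], [[0.0008, -0.0006, 0], [0, 0, 0], 0.6], [[0.0009, -0.0006, 0], [0, 0, 0], 0.6], [[0.0009, -0.0006, 0], [0, 0, 0], 0.6], [[0, 0, 0], [0, 0, 0], 0.6], [[0, 0, 0], [0, 0, 0], 0.6]])

```text
time_s: 20.18
tcp_pos: [501.7, -233.6, 69.4]
orientation: [-3.141, 0.0, 0.539]
ft_force: [0.8, 0.5, -0.6]
finger_gap: 53.6
```

```bash
python3 arc.py
```

```text
[ 501.66980526 -233.57681953   69.4003808 ] [-3.14131386e+00  7.77088670e-05  5.39281825e-01] [-0.24  0.58  0.81  2.   -0.58  0.81  1.45] [ 0.78845957  0.47273392 -0.6015172 ]
box coords -2.4733162694958524 2.143892963367559 69.4003808025924
```

Call:
drive_tool(increments=[[[0, 0, 0.0012], [0, 0, 0], 0.6], [[0, 0, 0.0012], [0, 0, 0], 0.6], [[0, 0, 0.001], [0, 0, 0], 0.6], [[0, 0, 0.0007], [0, 0, 0], 0.6], [[0, 0, 0.0005], [0, 0, 0], 0.6], [[0, 0, 0.0004], [0, 0, 0], 0.6], [[0, 0, 0], [0, 0, 0], 0.6], [[0, 0, 0], [0, 0, 0], 0.6]])

```text
time_s: 20.85
tcp_pos: [501.7, -233.8, 64.5]
orientation: [3.142, -0.0, 0.539]
ft_force: [0.3, 0.4, -0.5]
finger_gap: 53.9
```

```bash
python3 arc.py
```

```text
[ 501.67497555 -233.84328832   64.52576941] [ 3.14155619e+00 -4.42416645e-05  5.38961621e-01] [-0.23  0.59  0.8   2.   -0.59  0.8   1.46] [ 0.31578024  0.44507568 -0.54365985]
box coords -2.2419989764518866 2.011512229563314 64.52576941281289
```

Call:
drive_tool(increments=[[[0, 0, 0.0004], [0, 0, 0], 0.6], [[0, 0, 0.0004], [0, 0, 0], 0.6], [[0, 0, 0], [0, 0, 0], 0.6], [[0, 0, 0], [0, 0, 0], 0.6]])

```text
time_s: 21.18
tcp_pos: [501.7, -233.8, 64.4]
orientation: [-3.141, -0.001, 0.539]
ft_force: [-2.4, 1.8, 6.8]
finger_gap: 54.2
```

Call:
drive_tool(increments=[[[0, 0, -0.0004], [0, 0, 0], 0.6], [[0, 0, 0], [0, 0, 0], 0.35], [[0, 0, 0], [0, 0, 0], 0.3], [[0, 0, 0], [0, 0, 0], 0.2], [[0, 0, 0], [0, 0, 0], 0.1], [[0, 0, 0], [0, 0, 0], 0], [[0, 0, -0.004], [0, 0, 0], 0], [[0, 0, -0.01], [0, 0, 0], 0], [[0, 0, -0.02], [0, 0, 0], 0], [[0, 0, -0.02], [0, 0, 0], 0], [[0, 0, -0.02], [0, 0, 0], 0], [[0, 0, -0.015], [0, 0, 0], 0], [[0, 0, -0.005], [0, 0, 0], 0], [[0, 0, 0], [0, 0, 0], 0]])

```text
time_s: 22.35
tcp_pos: [502.5, -234.3, 159.8]
orientation: [3.139, -0.003, 0.539]
ft_force: [-0.1, -0.5, 0.4]
finger_gap: 87.2
```

Call:
drive_tool(increments=[[[0.0063, 0.0058, 0], [0, 0, 0], 0], [[0.0126, 0.0117, 0], [0, 0, 0], 0], [[0.0167, 0.0156, 0], [0, 0, 0], 0], [[0.0167, 0.0156, 0], [0, 0, 0], 0], [[0.0167, 0.0156, 0], [0, 0, 0], 0], [[0.0146, 0.0136, 0], [0, 0, 0], 0], [[0.0126, 0.0117, 0], [0, 0, 0], 0], [[0.0084, 0.0078, 0], [0, 0, 0], 0], [[0, 0, 0], [0, 0, 0], 0], [[0, 0, 0], [0, 0, 0], 0], [[0, 0, 0], [0, 0, 0], 0], [[0, 0, 0], [0, 0, 0], 0]])

```text
time_s: 23.35
tcp_pos: [640.4, -263.7, 157.7]
orientation: [-3.14, 0.001, 0.538]
ft_force: [0.3, -0.2, -0.2]
finger_gap: 86.8
```

```bash
python3 - <<'E'
from arc import *
import pickle
for n in('top','side'):
    f=grab_frame(n); pickle.dump(f,open(n+'3.pkl','wb'))
    a_=f['pixels'][150:300,250:450] if n=='top' else f['pixels'][150:300,220:420]
    save(n+'3',cv2.resize(a_,None,fx=4,fy=4))
from dm import *
for n in('top3','side3'):
    w=cloud(pickle.load(open(n+'.pkl','rb')))
    ext(w,53,90,25,45,n+' lid')
    for t in(69,71): ext(w,t,95,18,18,n+'probe%d'%t)
E
```

```text
[ 640.38184149 -263.70669333  157.65521142] [-3.14034887e+00  6.01512117e-04  5.38026280e-01] [-0.2   0.68  0.84  1.59 -0.55  1.12  1.32] [ 0.3046068  -0.15972331 -0.2488034 ]
box coords 94.60298994058536 105.70560916202086 157.65521141536968
top3 lid 1200 x [-37.8  38.2] c 0.22 y [-56.1  60.2] c 2.04 z nan
top3probe69 398 x [-26.1  27.3] c 0.61 y [-24.2  28.1] c 1.95 z 75.5
top3probe71 389 x [-26.1  26.9] c 0.39 y [-24.   28.1] c 2.04 z 75.6
side3 lid 763 x [-27.7  39.7] c 6.01 y [-56.5  60.3] c 1.88 z nan
side3probe69 250 x [-24.6  27.5] c 1.44 y [-24.6  27.3] c 1.36 z nan
side3probe71 242 x [-24.6  27.5] c 1.44 y [-24.6  27.3] c 1.36 z nan
```

View pics/top3.png

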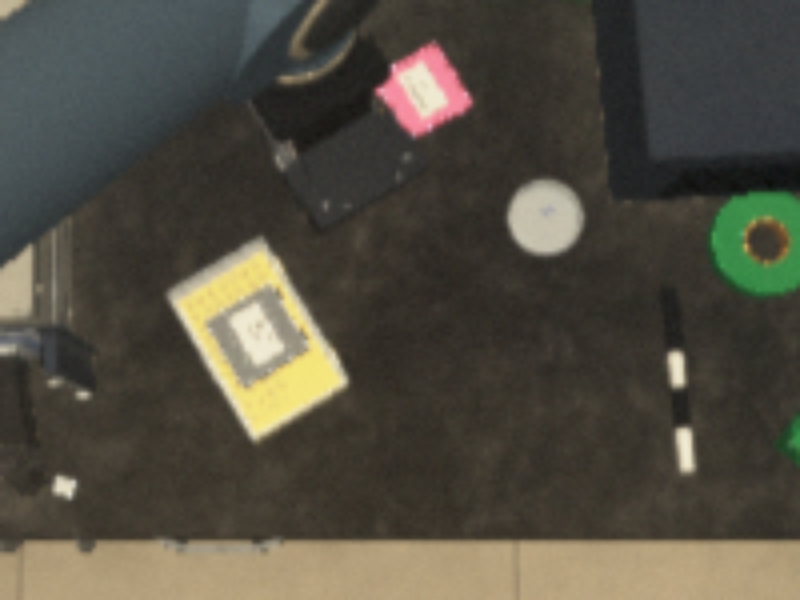

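View pics/side3.png

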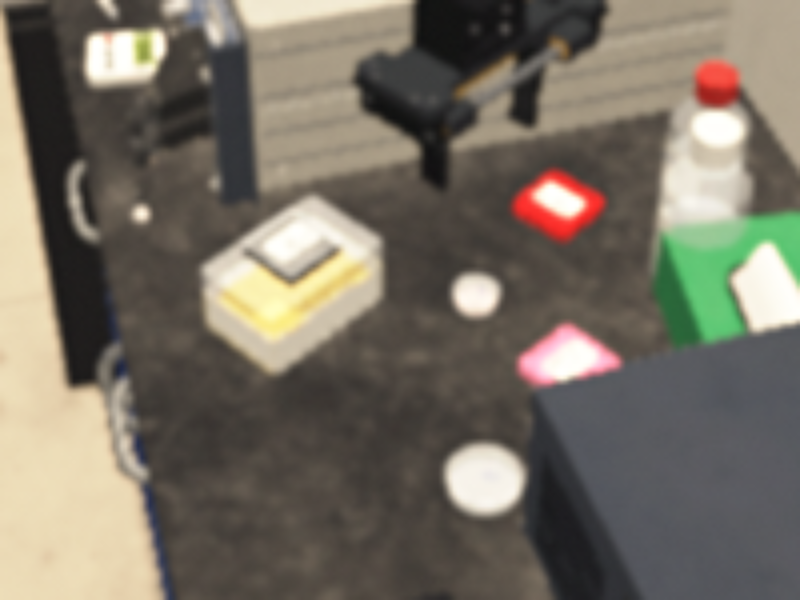

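Call:
drive_tool(increments=[[[0.001, 0.0008, 0.01], [0, 0, 0], 0], [[0.001, 0.0008, 0.02], [0, 0, 0], 0], [[0, 0, 0.025], [0, 0, 0], 0], [[0, 0, 0.025], [0, 0, 0], 0], [[0, 0, 0.02], [0, 0, 0], 0], [[0, 0, 0.015], [0, 0, 0], 0], [[0, 0, 0.01], [0, 0, 0], 0], [[0, 0, 0.006], [0, 0, 0], 0], [[0, 0, 0.003], [0, 0, 0], 0], [[0, 0, 0], [0, 0, 0], 0], [[0, 0, 0], [0, 0, 0], 0], [[0, 0, 0], [0, 0, 0], 0]])

```text
time_s: 24.45
tcp_pos: [644.6, -264.4, 25.2]
orientation: [3.14, -0.001, 0.539]
ft_force: [0.1, -0.4, -0.3]
finger_gap: 86.7
```

```bash
python3 - <<'E'
from arc import *
f=grab_frame('side'); save('s7',cv2.resize(f['pixels'][160:260,280:400],None,fx=6,fy=6,interpolation=2))
o=get_obs(); print(o['tcp_pos'])
E
```

```text
[ 644.63689719 -264.44456339   25.22505246] [ 3.14014180e+00 -1.23182334e-03  5.39011733e-01] [-0.14  0.82  0.74  1.66 -0.67  0.92  1.4 ] [ 0.07199351 -0.37416819 -0.34127847]
box coords 97.42091566815786 108.97810756794277 25.22505246089669
[ 644.59234735 -264.39076131   25.19431624]
```

View pics/s7.png

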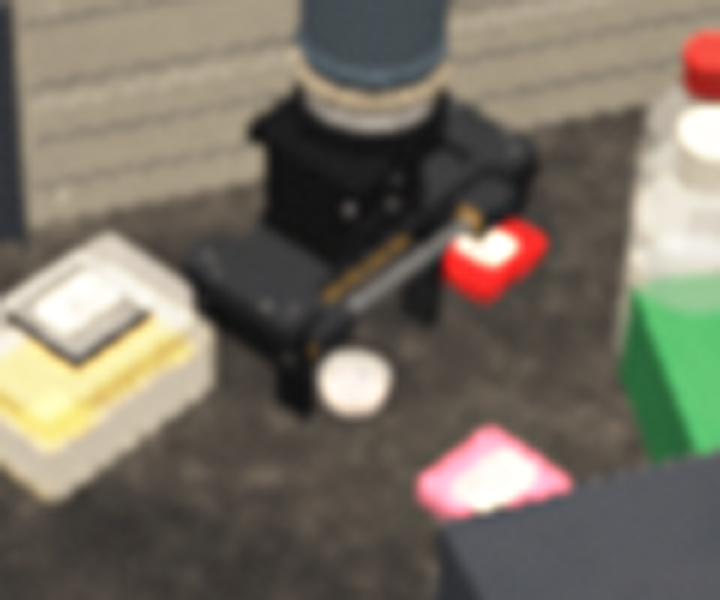

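Call:
drive_tool(increments=[[[-0.0012, -0.0011, 0.005], [0, 0, 0], 0], [[0, 0, 0.006], [0, 0, 0], 0], [[0, 0, 0.005], [0, 0, 0], 0], [[0, 0, 0.003], [0, 0, 0], 0], [[0, 0, 0.002], [0, 0, 0], 0], [[0, 0, 0.001], [0, 0, 0], 0], [[0, 0, 0], [0, 0, 0], 0], [[0, 0, 0], [0, 0, 0], 0], [[0, 0, 0], [0, 0, 0], 0]])

```text
time_s: 25.25
tcp_pos: [642.6, -263.8, 2.3]
orientation: [3.141, -0.0, 0.539]
ft_force: [0.1, 0.4, -0.3]
finger_gap: 87.0
```

```bash
python3 - <<'E'
from arc import *
f=grab_frame('side'); save('s8',cv2.resize(f['pixels'][190:250,310:380],None,fx=9,fy=9,interpolation=2))
E
```

```text
[ 642.5553167  -263.81936257    2.29826291] [ 3.14132471e+00 -2.29991460e-04  5.38987834e-01] [-0.13  0.85  0.72  1.67 -0.69  0.89  1.41] [ 0.0985536   0.37633691 -0.32159498]
box coords 95.81563710392236 107.51286556107377 2.2982629087491095
```

View pics/s8.png

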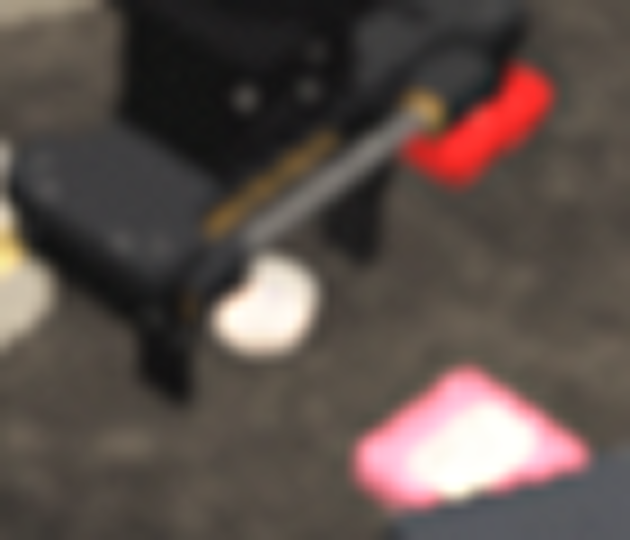

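Call:
drive_tool(increments=[[[0, 0, 0], [0, 0, 0], 0.1], [[0, 0, 0], [0, 0, 0], 0.2], [[0, 0, 0], [0, 0, 0], 0.3], [[0, 0, 0], [0, 0, 0], 0.4], [[0, 0, 0], [0, 0, 0], 0.45], [[0, 0, 0], [0, 0, 0], 0.5], [[0, 0, 0], [0, 0, 0], 0.54], [[0, 0, 0], [0, 0, 0], 0.8], [[0, 0, 0], [0, 0, 0], 0.8], [[0, 0, 0], [0, 0, 0], 0.8], [[0, 0, 0], [0, 0, 0], 0.8]], grip_force=12)

```text
time_s: 26.22
tcp_pos: [642.4, -263.6, 2.1]
orientation: [-3.141, -0.0, 0.539]
ft_force: [0.0, -0.3, 0.4]
finger_gap: 35.5
```

Call:
drive_tool(increments=[[[0, 0, -0.004], [0, 0, 0], 0.8], [[0, 0, -0.01], [0, 0, 0], 0.8], [[0, 0, -0.02], [0, 0, 0], 0.8], [[0, 0, -0.025], [0, 0, 0], 0.8], [[0, 0, -0.025], [0, 0, 0], 0.8], [[0, 0, -0.02], [0, 0, 0], 0.8], [[0, 0, -0.01], [0, 0, 0], 0.8], [[0, 0, -0.006], [0, 0, 0], 0.8], [[0, 0, 0], [0, 0, 0], 0.8], [[-0.0063, -0.0058, 0], [0, 0, 0], 0.8], [[-0.0127, -0.0115, 0], [0, 0, 0], 0.8], [[-0.0169, -0.0153, 0], [0, 0, 0], 0.8], [[-0.0169, -0.0153, 0], [0, 0, 0], 0.8], [[-0.0169, -0.0153, 0], [0, 0, 0], 0.8], [[-0.0148, -0.0134, 0], [0, 0, 0], 0.8], [[-0.0127, -0.0115, 0], [0, 0, 0], 0.8], [[-0.0084, -0.0077, 0], [0, 0, 0], 0.8], [[0, 0, 0], [0, 0, 0], 0.8], [[0, 0, 0], [0, 0, 0], 0.8], [[0, 0, 0], [0, 0, 0], 0.8]])

```text
time_s: 27.88
tcp_pos: [503.0, -235.4, 121.6]
orientation: [-3.141, 0.0, 0.54]
ft_force: [0.7, 0.1, 0.3]
finger_gap: 35.7
```

```bash
python3 - <<'E'
from arc import *
f=grab_frame('side'); save('s9',cv2.resize(f['pixels'][160:260,240:360],None,fx=6,fy=6,interpolation=2))
o=get_obs(); print(o['tcp_pos'])
E
```

```text
[ 503.03608394 -235.42559034  121.6301255 ] [-3.14142408e+00  3.46583191e-04  5.39752490e-01] [-0.29  0.52  0.89  1.96 -0.51  0.9   1.4 ] [0.71336486 0.12195657 0.30636778]
box coords -0.18533507495543844 2.3670812923512665 121.63012549782488
[ 503.31454394 -235.58980434  121.75630538]
```

View pics/s9.png

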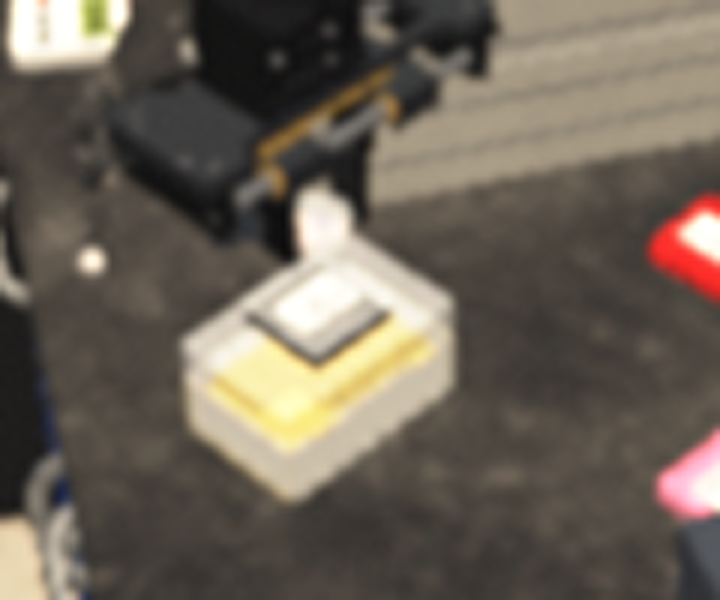

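Call:
drive_tool(increments=[[[0, 0, 0.004], [0, 0, 0], 0.8], [[0, 0, 0.008], [0, 0, 0], 0.8], [[0, 0, 0.009], [0, 0, 0], 0.8], [[0, 0, 0.008], [0, 0, 0], 0.8], [[0, 0, 0.005], [0, 0, 0], 0.8], [[0, 0, 0.003], [0, 0, 0], 0.8], [[0, 0, 0.002], [0, 0, 0], 0.8], [[0, 0, 0], [0, 0, 0], 0.8], [[0, 0, 0], [0, 0, 0], 0.8], [[0, 0, 0], [0, 0, 0], 0.8]])

```text
time_s: 28.77
tcp_pos: [502.8, -235.9, 83.4]
orientation: [3.141, -0.0, 0.539]
ft_force: [0.7, 0.5, 0.0]
finger_gap: 35.6
```

```bash
python3 - <<'E'
from arc import *
f=grab_frame('side'); save('s10',cv2.resize(f['pixels'][170:250,250:340],None,fx=7,fy=7,interpolation=2))
o=get_obs(); print(o['tcp_pos'])
E
```

```text
[ 502.82213436 -235.8644188    83.41700515] [ 3.14114335e+00 -4.92994774e-04  5.38951904e-01] [-0.25  0.57  0.84  1.99 -0.57  0.84  1.44] [0.68297182 0.47168081 0.03790466]
box coords 0.08138143694072598 1.9581715997474742 83.4170051480218
[ 502.846881   -235.83847849   83.45952175]
```

View pics/s10.png

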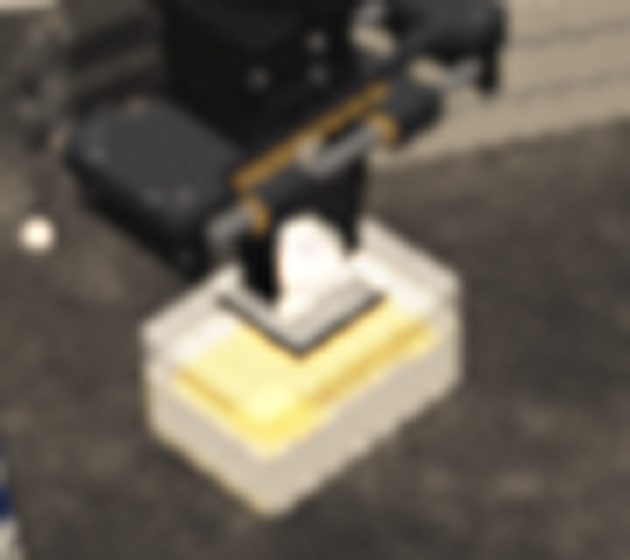

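Call:
drive_tool(increments=[[[0, 0, 0.001], [0, 0, 0], 0.8], [[0, 0, 0.001], [0, 0, 0], 0.8], [[0, 0, 0.001], [0, 0, 0], 0.8], [[0, 0, 0.0007], [0, 0, 0], 0.8], [[0, 0, 0.0005], [0, 0, 0], 0.8], [[0, 0, 0], [0, 0, 0], 0.8], [[0, 0, 0], [0, 0, 0], 0.8]])

```text
time_s: 29.4
tcp_pos: [502.6, -235.7, 78.9]
orientation: [-3.141, 0.0, 0.539]
ft_force: [0.3, -1.0, -0.6]
finger_gap: 35.5
```

Call:
drive_tool(increments=[[[0, 0, 0.0004], [0, 0, 0], 0.8], [[0, 0, 0.0004], [0, 0, 0], 0.8], [[0, 0, 0.0002], [0, 0, 0], 0.8], [[0, 0, 0], [0, 0, 0], 0.8], [[0, 0, 0], [0, 0, 0], 0.8]])

```text
time_s: 29.82
tcp_pos: [502.7, -235.7, 78.3]
orientation: [-3.141, -0.0, 0.539]
ft_force: [-2.1, 0.8, 5.3]
finger_gap: 35.5
```

Contact (5 N). Releasing gently and lifting.

Call:
drive_tool(increments=[[[0, 0, -0.0004], [0, 0, 0], 0.8], [[0, 0, 0], [0, 0, 0], 0.57], [[0, 0, 0], [0, 0, 0], 0.52], [[0, 0, 0], [0, 0, 0], 0.45], [[0, 0, 0], [0, 0, 0], 0.35], [[0, 0, 0], [0, 0, 0], 0.25], [[0, 0, 0], [0, 0, 0], 0.1], [[0, 0, 0], [0, 0, 0], 0.1], [[0, 0, -0.004], [0, 0, 0], 0.1], [[0, 0, -0.01], [0, 0, 0], 0.1], [[0, 0, -0.02], [0, 0, 0], 0.1], [[0, 0, -0.03], [0, 0, 0], 0.1], [[0, 0, -0.03], [0, 0, 0], 0.1], [[0, 0, -0.03], [0, 0, 0], 0.1], [[0, 0, -0.02], [0, 0, 0], 0.1], [[0, 0, 0], [0, 0, 0], 0.1]])

```text
time_s: 31.15
tcp_pos: [504.7, -237.7, 227.5]
orientation: [3.135, -0.006, 0.539]
ft_force: [0.6, -0.2, 0.3]
finger_gap: 77.9
```

Call:
drive_tool(increments=[[[0.006, 0.012, 0], [0, 0, 0], 0.1], [[0.01, 0.02, 0], [0, 0, 0], 0.1], [[0.01, 0.02, 0], [0, 0, 0], 0.1], [[0.01, 0.02, 0], [0, 0, 0], 0.1], [[0.01, 0.02, 0], [0, 0, 0], 0.1], [[0.01, 0.02, 0], [0, 0, 0], 0.1], [[0.01, 0.02, 0], [0, 0, 0], 0.1], [[0.006, 0.012, 0], [0, 0, 0], 0.1], [[0, 0, 0], [0, 0, 0], 0.1], [[0, 0, 0], [0, 0, 0], 0.1], [[0, 0, 0], [0, 0, 0], 0.1]])

```text
time_s: 32.07
tcp_pos: [637.3, -322.1, 222.0]
orientation: [-3.14, 0.001, 0.538]
ft_force: [-0.2, -0.3, 0.3]
finger_gap: 78.4
```

```bash
python3 - <<'E'
from arc import *
import pickle
for n in('top','side'):
    f=grab_frame(n); pickle.dump(f,open(n+'4.pkl','wb'))
    a_=f['pixels'][150:300,250:450] if n=='top' else f['pixels'][150:300,220:420]
    save(n+'4',cv2.resize(a_,None,fx=4,fy=4))
from dm import *
for n in('top4','side4'):
    w=cloud(pickle.load(open(n+'.pkl','rb')))
    ext(w,53,100,25,45,n+' lid')
    ext(w,69,100,18,18,n+'probe')
    for t in(82,84): ext(w,t,105,6,6,n+'dish%d'%t)
E
```

```text
[ 637.25840428 -322.07070457  221.99081917] [-3.14028986e+00  6.17810465e-04  5.38329271e-01] [-0.12  0.67  0.88  1.46 -0.53  1.26  1.36] [-0.20806646 -0.25045023  0.3493745 ]
box coords 143.0826908169635 73.05852244924274 221.9908191717717
top4 lid 1198 x [-37.8  38.2] c 0.22 y [-56.2  60.1] c 1.93 z nan
top4probe 395 x [-26.   26.7] c 0.36 y [-24.7  28.1] c 1.69 z nan
top4dish82 137 x [-14.9  17.9] c 1.51 y [-15.6  18.9] c 1.67 z 89.4
top4dish84 136 x [-14.   17.9] c 1.99 y [-15.6  18.9] c 1.67 z 89.4
side4 lid 766 x [-26.3  39.6] c 6.63 y [-56.5  60.8] c 2.15 z nan
side4probe 261 x [-15.7  27.9] c 6.11 y [-24.6  20.8] c -1.92 z 79.3
side4dish82 97 x [-14.3  19. ] c 2.35 y [-14.9  19.8] c 2.47 z 92.1
side4dish84 92 x [-14.3  19. ] c 2.35 y [-14.9  19.8] c 2.47 z 92.2
```

View pics/top4.png

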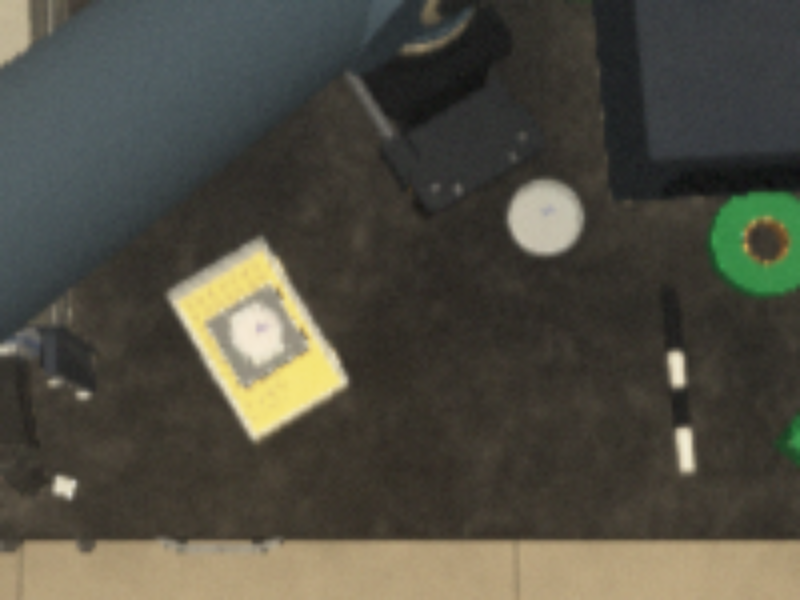

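View pics/side4.png

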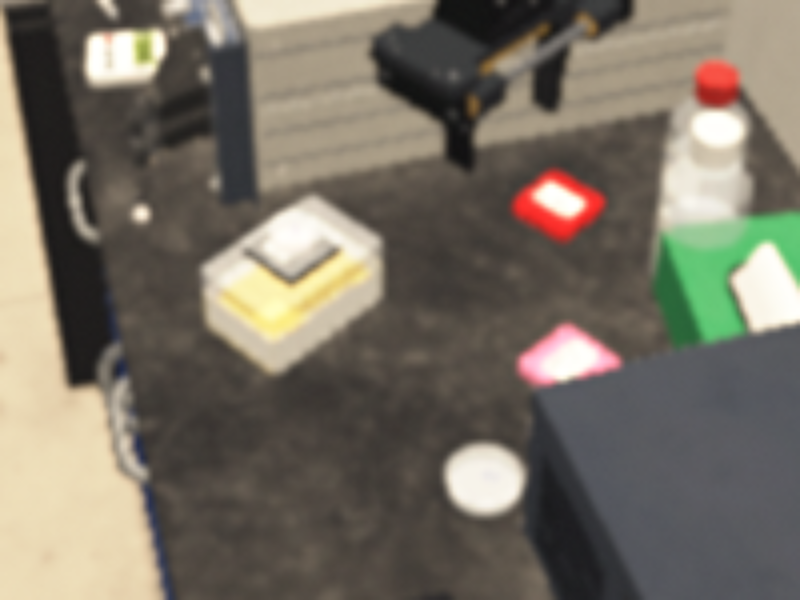

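```bash
python3 -c "
from station import sign_off
print(sign_off())"
```

```text
the job is handed in; nothing more can be done
None
```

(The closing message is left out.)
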